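Clear the screwdriver and hold the sprung cover at the mark

ROBOT

A 7-joint arm with a two-finger parallel gripper is mounted at the origin on the work surface. World frame = base frame: x ahead of the robot, y to its left, z up, the work surface at z = 0. Lengths are in mm, angles in rad, forces in N, time in s.
With the tool pointing down it reaches from about 400 to 900 mm from the base axis. Payload 5.5 kg.
Tool frame: the origin (TCP) lies on the centre line of the jaws, within the pads' length; the fingertips stand 11 mm ahead of it and the grasp point (between the pads) lies 8 mm behind it (tip_reach is the distance from the TCP to the fingertips, in mm); z points along the fingers, y is the line along which they close (so a half turn about z gives the same grasp; the last joint's range is limited). The gripper opens to 85 mm and grips with 20 to 120 N. Pads are 22 mm wide; open, the fingers measure 114 mm over their backs; the gripper's body (76 mm by 85 mm) begins 54 mm behind the grasp point. The pads swing forward as they close: fully open they stand 13 mm farther back than shut.
Start: joints at [1.442, 0.501, -0.427, 1.55, 0.221, 1.138, -0.21], TCP at [248.236, -600.732, 242.31] pointing down, gripper open.
Joint ranges: [-2.88, 2.88], [-0.31, 2.03], [-1.54, 1.56], [0.2, 2.42], [-1.41, 4.55], [0.19, 2.02], [-2.57, 2.57]. Speed limits (rad/s): [2.57, 2.57, 3.14, 3.14, 3.14, 3.14, 3.14].

INTERFACE

Orientations are given as [roll, pitch, yaw] about the fixed x, y, z axes, in that order (R = Rz(yaw) Ry(pitch) Rx(roll)).
In Python, from workcell import * gives the robot as it stands.
- The arm moves only by the tool move_arm, never from a script. Its argument "plan" is a list of rows, each a list of 7 numbers: the shift along the tool's x, y, z in cm, then the turn, a rotation vector about the tool's x, y, z in degrees, then the gripper's target within -1 to 1 (fully open at 1, half-way at 0, shut at -1). In form: [[x, y, z, ax, ay, az, jaw], ...]. A call has 1 to 10 rows; each row is the pose to reach, as a shift and turn from the pose commanded when the call began, along the tool's axes at that moment; what a row does not reach only later rows make up. A row lasts 1/10 s, in which the tool goes at most 50 mm and 8.59 degrees, less where a joint would pass 70% of its speed; a pose out of reach is approached as far as the arm can. A call with a gripper value outside its range is refused whole. The fingers move at their own pace and stop on an object; "force" is the grip in N (left out, the last holds). Time passes only in rows, so rows that repeat a pose let the fingers close. It gives the time, the measured TCP pose, the force, the opening and the grip force at its end, in the units of the state.
- sense(): the state, without advancing time (a new reading comes with each control period).
- get_image(name): name is "scene" or "top" or "wrist"; returns a dict with "image" (420x560x3 uint8, red, green, blue), "z_map" (420x560 float32, mm along the optical axis (not along the pixel's ray), 0 where there is no reading), "vertical_fov" (degrees; the focal length in pixels is half the picture's height over the tangent of half this angle, whatever the lens; pixels are square), "cx", "cy" (the principal point, pixels), "R" (3x3) and "t" (3): a world point X has camera coordinates R X + t; the wrist camera has in their place "mount" (4x4, takes a point from camera to tool coordinates, whose origin is the TCP and whose axes are the flange's). Camera axes: x right, y down, z forward; pixel columns grow to the right and rows downward; lengths in mm; the calibration is good to about 2 mm. A picture is of the moment at which its call begins: read the wrist's pose just before it.
- finish_job(): hands the job in; it is judged then, once.
The state is a dict: "time_s": time; "qpos": joint angles; "joint_velocities": joint speeds; "joint_torque": joint torques, N m; "eef_pos": TCP position; "orientation": TCP orientation; "force": force on the tool from outside, world axes, zero at the start; "ft_torque": the same for the moment, N m; "grip_width": finger opening in mm; "grip_force": force on a finger pad.
Only numpy, scipy, OpenCV 4.12 (cv2) and the standard library are available. Lean on these libraries where they do the work, as an engineer would, in place of code of your own. Each camera call takes 0.05 s, during which the arm holds its last target. There are 200 camera calls.

TASK

Somebody wants to look inside the silver appliance on the repair bench: first take the blue screwdriver off its closed cover and stand it tip down in the orange tool cup (it may lean on the rim), leaving the cup standing. Then lift the spring-loaded cover (it has a black tab to grip) until its red pointer lines up with the middle of the green mark on the black angle gauge, and finish while still holding it there with the gripper, because the spring would shut it. Leave the other things on the bench where they are.

Things in the scene. Friction and masses are not known exactly. Their poses are not given: they have to be found in the camera images.
- machine: Silver appliance base, fixed, on a black mat 300 (x) x 340 (y) x 8 mm. Origin: centre of the mat's underside; z up, +x towards the cover's hinge, -y towards the gauge. Housing 190 (x) x 250 (y), rim 100 mm above the bench. Black gauge arc 26 mm wide, 4 mm thick, in the plane y = -138 mm, curves round the hinge at radius 100 mm from the cover's level up to 90 mm above it.
- cover: Silver cover plate 206 x 250 x 8 mm, shut and level at the start, top 108 mm above the bench. Origin on the hinge axis at mid width and thickness; y is the hinge axis, -x runs in the plate to the free edge 210 mm away, z is normal to it. Opens turning positively about +y, 0 to 1.3 rad. Spring and 0.3 kg weight pull it shut: 5 N at the tab when shut, 7 N at 0.8 rad.
- cover_tab (a point): Point to grip on the cover's black upright tab. The tab stands on the plate 182 mm from the hinge, at mid width: 14 mm thick along the hinge axis, 30 mm long across it, 45 mm tall above the plate. This point is on its mid plane, 32 mm above the plate's top face (36 mm above its mid thickness).
- cover_hinge (a point): Point on the hinge axis at mid width, 104 mm above the bench.
- cover_index (a point): Point of the red pointer on the cover's gauge side, on the gauge arc: 100 mm from the hinge axis, in the middle plane of the plate; it turns with the cover.
- mark_mid (a point): Middle of the green mark (34 mm radially x 17 mm along the arc) set on the black gauge arc, 100 mm from the hinge axis, somewhere between about 0.4 and 0.85 rad above the shut position. When the cover is right, cover_index coincides with this point. The mark stays where it is.
- screwdriver: Blue-handled screwdriver, 90 g, lying on the shut cover, tip roughly towards the robot. Origin under the handle's middle, on the surface it lies on; x towards the tip, z up as it lies. Handle hexagonal, 24 mm across flats, x -50 to +50 mm, axis 12 mm above the origin; blade 8 mm diameter, x 50 to 135 mm. Balance point 35 mm from the origin towards the tip.
- screwdriver_tip (a point): End of the blade, on the tool's axis, 135 mm from the handle's middle.
- screwdriver_handle (a point): Middle of the handle, on the tool's axis.
- cup: Orange round tool cup, loose, 0.6 kg, 115 mm tall, standing open upward. Straight round wall, 68 mm outside, 60 mm inside diameter; inner floor 5 mm above the bench. Origin: centre of its underside, z up.
- meter: Yellow multimeter, 90 x 170 x 36 mm, lying on the bench; leave it. Origin: centre of its underside.
- bowl: White bowl, 110 mm diameter, 50 mm tall; leave it. Origin: centre of its underside.
- offcut: Plywood offcut 120 x 70 x 12 mm; leave it. Origin: centre of its underside.
- jar: Small jar, 60 mm diameter, 75 mm tall; leave it. Origin: centre of its underside.
- parts_tray: Grey open parts tray 130 x 90 x 30 mm; leave it. Origin: centre of its underside.
- mug: Blue mug, 76 mm diameter, 90 mm tall; leave it. Origin: centre of its underside.
Mind the look-alikes: they are no part of the job. Of the things that look like the screwdriver, the middle-sized one is meant. Several things look just like the cup: the one meant starts nearest to the robot's base.

How it is judged (in metres and radians):
On the way, in this order (a step that is already met when the one before it is completed fails the run):
1. the screwdriver stands tip down in the upright cup, let go and at rest (horizontal distance between screwdriver_tip and cup below 0.034 m and z of screwdriver_tip in the frame of cup below 0.07 m and angle between cup's own z axis and vertical below 0.15 rad and contact force between screwdriver and the fingers below 0.1 N and linear speed of screwdriver below 0.05 m/s), for 0.2 s.
2. the gripper holds the cover with its pointer at the green mark (distance between cover_index and mark_mid below 0.01 m and contact force between cover and the fingers above 1.5 N and angular speed of cover below 0.15 rad/s and contact force between cover and screwdriver below 0.1 N and contact force between cover and cup below 0.1 N), for 0.3 s.
At the end, for the whole second after the job is handed in: Screwdriver released in the upright cup, tip at least 45 mm below the rim and within 34 mm of the cup's axis; cover pointer within 10 mm (6 degrees) of the green mark's middle, still, carried by the fingers (over 1.5 N), not propped on screwdriver or cup (all of step 1 and all of step 2); the arm keeps its last pose, push and grip.
It fails at once if the cover is lifted before the screwdriver is in the cup (angle between cover's own z axis and vertical above 0.15 rad and distance between screwdriver_tip and cup above 0.15 m).
It fails at once if the green mark is shifted (distance of mark_mid from where it was at the start of the episode above 0.006 m).
It fails at once if the tool cup is tipped over (angle between cup's own z axis and vertical above 0.8 rad).
It fails at once if another thing on the bench is pushed away (over 30 mm) (distance of any of meter, bowl, offcut, jar, parts_tray, mug from where it was at the start of the episode above 0.03 m).
It also fails if it takes over 54 s, if anything falls off the work surface, if the arm or the gripper's body presses on something with over 40 N, if the wrist force passes 120 N, or if a joint passes its speed limit or range.

## Working session

There is one attempt and no reset: what is moved stays moved. The work goes in short steps, Python scripts to look and compute and a tool call to move; the robot and the scene stay as the last step left them, time stands still between calls to the robot, and variables do not carry over. Pictures are saved under pics/ and viewed, at most 10 in all, crops included, and the job is handed in when it is done.

Besides the shell and the picture viewer there is one more tool, called after "Emit:" as name(argument=value, ...) on one line, values as JSON. move_arm: Moves the arm, as the interface text tells. Its arguments: {"type":"object","properties":{"plan":{"type":"array","items":{"type":"array","items":{"type":"number"}}},"force":{"type":"number"}},"required":["plan"]}

```bash
mkdir -p pics; cat > h.py <<'E'
from workcell import *
import numpy as np, cv2, pickle
from scipy.spatial.transform import Rotation as Ro
def K(d):
    f=210/np.tan(np.radians(d["vertical_fov"])/2); return f,d["cx"],d["cy"]
def world(d):  # per-pixel world points from z_map
    f,cx,cy=K(d); v,u=np.mgrid[0:420,0:560]; z=d["z_map"]
    P=np.stack([(u-cx)/f*z,(v-cy)/f*z,z],-1)
    return (P-np.array(d["t"]))@np.array(d["R"])
def plane(d,u,v,h):
    f,cx,cy=K(d); R=np.array(d["R"]); t=np.array(d["t"])
    c=-R.T@t; r=R.T@np.array([(u-cx)/f,(v-cy)/f,1]); return c+r*(h-c[2])/r[2]
def save(n,im): cv2.imwrite("pics/"+n,cv2.cvtColor(im,cv2.COLOR_RGB2BGR))
E
python3 - <<'E'
from h import *
print(sense())
for n in("scene","top"):
    d=get_image(n); pickle.dump(d,open(n+".pkl","wb")); save(n+".png",d["image"]); print(n,K(d),-np.array(d["R"]).T@d["t"])
E
```

```text
{'time_s': 0.0, 'qpos': array([ 1.44219187,  0.5018747 , -0.42681424,  1.5514669 ,  0.22076702,
        1.13827864, -0.2103347 ]), 'joint_velocities': array([ 6.82726107e-04, -6.05415422e-04,  3.27864400e-05, -1.84288477e-05,
        1.28717379e-03, -1.34250432e-03, -2.17811498e-04]), 'joint_torque': array([-1.88488825e-04, -5.69522095e+01, -5.81627682e+00, -2.80947000e+01,
        1.07887571e-02,  1.19385577e-02, -2.10216672e-05]), 'eef_pos': array([ 247.9308688 , -600.12276829,  241.2374808 ]), 'orientation': array([-3.13962064e+00, -1.15534737e-04,  3.91834225e-01]), 'force': array([-0.08335776, -0.25616864,  0.79563291]), 'ft_torque': array([0.02313571, 0.04178814, 0.03112632]), 'grip_force': 0.0, 'grip_width': 85.76114162548963}
scene (np.float64(506.9792130982059), 277.41577590990465, 213.40574096520416) [ 907.75350987  621.76520137 1252.31529094]
top (np.float64(389.45162582884416), 280.08068396149696, 212.16411867308756) [ 347.77052874    1.68603344 1188.31235198]
```

View pics/scene.png

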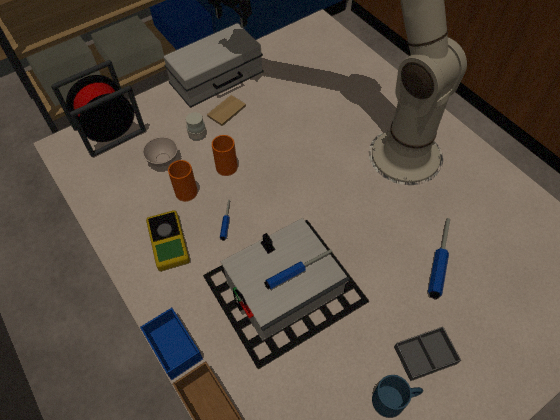

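View pics/top.png

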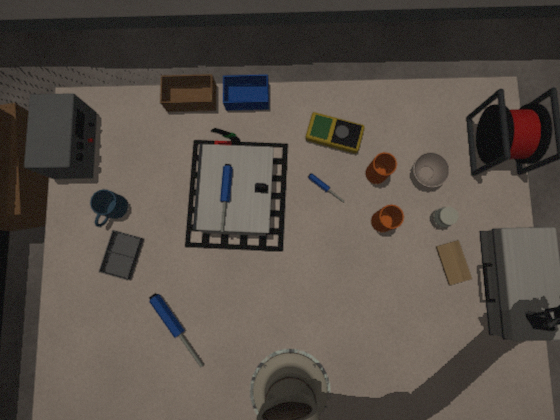

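The scene picture shows three blue screwdrivers: on the cover (285,275), a small one (226,220) and a large one (440,265). The middle-sized one is on the cover, and that is the one meant. There are two orange cups, in the top view at (381,168) and (388,218). The base is at about (290,390), so the cup at (388,218) is nearest. The tab is at top (261,188), the hinge is on the left (+y) and the gauge is on the far side (+x).

```bash
python3 - <<'E'
from h import *
D={n:pickle.load(open(n+".pkl","rb")) for n in("scene","top")}
for n in D:
    d=D[n]; W=world(d); im=d["image"]; hsv=cv2.cvtColor(im,cv2.COLOR_RGB2HSV)
    H,S,V=[hsv[...,i].astype(int) for i in range(3)]
    M={"blue":(abs(H-110)<12)&(S>150)&(V>60),"orange":(H<14)&(S>170)&(V>70),"green":(abs(H-65)<22)&(S>90)&(V>35),"red":((H<5)|(H>174))&(S>150)&(V>60)}
    for k,m in M.items():
        nn,L,st,c=cv2.connectedComponentsWithStats(m.astype(np.uint8))
        for i in range(1,nn):
            if st[i,4]>12:
                P=W[(L==i)&(d["z_map"]>0)]
                if len(P)==0: continue
                print(n,k,c[i].round(1),st[i],"med",np.median(P,0).round(0),"lo",np.percentile(P,3,axis=0).round(0),"hi",np.percentile(P,97,axis=0).round(0))
a=D["top"]["image"][120:260,180:420]; b=D["scene"]["image"][190:350,190:390]
f=lambda x,s:cv2.convertScaleAbs(cv2.resize(x,None,fx=s,fy=s,interpolation=cv2.INTER_CUBIC),alpha=1.5)
save("c1.png",f(a,3.3)); save("c2.png",f(b,3.7))
E
```

```text
scene blue [224.3 226.2] [220 216   9  22 123] med [608. -99.  16.] lo [ 586. -124.    8.] hi [630. -73.  21.]
scene blue [438.3 270.4] [428 248  20  46 554] med [220. 361.  30.] lo [167. 318.  17.] hi [269. 402.  36.]
scene blue [285.7 274.4] [267 262  38  27 386] med [587. 174. 130.] lo [539. 161. 121.] hi [632. 185. 135.]
scene blue [172.3 342.2] [ 140  308   59   65 1561] med [894. 115.   6.] lo [856.  55.   0.] hi [940. 188.  62.]
scene orange [90.7 93.1] [ 74  83  41  26 448] med [ 724. -662.  163.] lo [ 662. -687.  132.] hi [ 777. -629.  173.]
scene orange [223.8 154.6] [212 135  24  41 704] med [ 490. -272.   77.] lo [ 455. -319.   11.] hi [ 517. -253.  116.]
scene orange [181.7 179.9] [168 160  28  41 720] med [ 639. -261.   76.] lo [ 606. -311.    9.] hi [ 667. -244.  117.]
scene orange [247.6 311.8] [242 305  11  13  50] med [713. 194. 106.] lo [705. 172. 102.] hi [717. 204. 111.]
scene green [169.  249.7] [156 239  27  23 414] med [ 777. -111.   37.] lo [ 744. -138.   32.] hi [809. -83.  41.]
scene green [235.5 292.4] [233 287   8  14  24] med [718. 154. 162.] lo [713. 14
[... 988 characters left out ...]
.] hi [728. 210. 109.]
top orange [382.5 166.7] [373 153  23  23 157] med [ 643. -288.  111.] lo [ 605. -311.    2.] hi [ 668. -249.  118.]
top orange [388.1 218.5] [379 205  24  24 231] med [ 489. -301.   87.] lo [ 457. -321.    1.] hi [ 517. -259.  117.]
top green [320.9 126.3] [311 115  21  24 332] med [ 782. -112.   37.] lo [ 749. -138.   33.] hi [812. -85.  41.]
top green [231.1 134.8] [226 133  10   4  20] med [715. 146. 164.] lo [713. 139. 153.] hi [718. 162. 170.]
top red [525.1 131.5] [ 510  109   31   47 1164] med [ 704. -655.  163.] lo [ 657. -688.  127.] hi [ 771. -621.  173.]
top red [220.8 141.8] [214 141  17   3  37] med [715. 187. 105.] lo [711. 162.  13.] hi [744. 223. 109.]
```

View pics/c1.png

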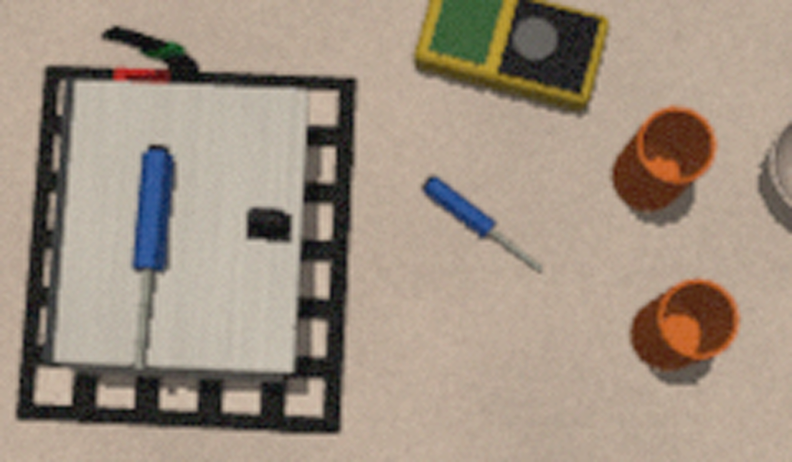

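View pics/c2.png

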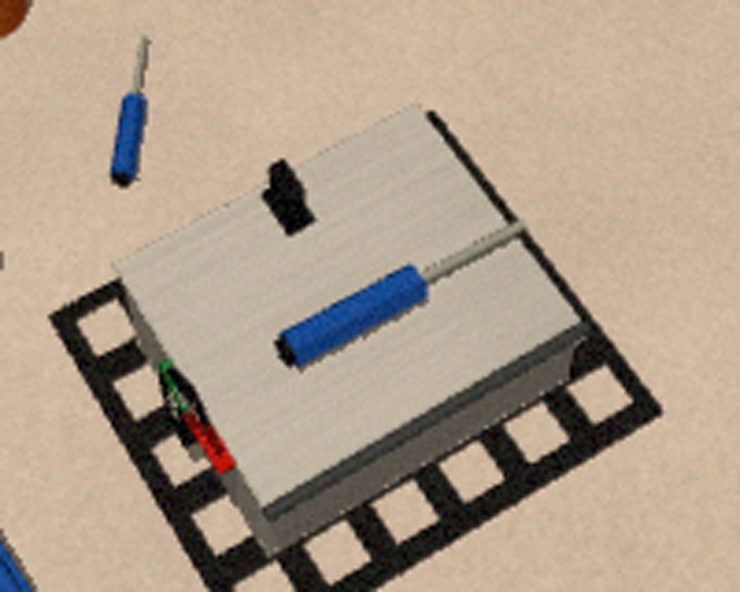

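The first crop confirms the cup meant as the lower one (crop 685,320, nearest the base). Both crops confirm that the middle-sized screwdriver lies on the cover. The green mark is on the arc above the red pointer. Next I take exact positions from the depth and two-view points.

```bash
python3 - <<'E'
from h import *
from scipy.optimize import least_squares
D={n:pickle.load(open(n+".pkl","rb")) for n in("scene","top")}
for n,d in D.items():
    W=world(d); im=d["image"]; X,Y,Z=W[...,0],W[...,1],W[...,2]; ok=d["z_map"]>0
    hsv=cv2.cvtColor(im,cv2.COLOR_RGB2HSV);H,S,V=[hsv[...,i].astype(int) for i in range(3)]
    reg=ok&(X>430)&(X<740)&(Y>20)&(Y<300)
    cov=reg&(abs(Z-108)<5)&(S<60)
    r=cv2.minAreaRect(W[cov][:,:2].astype(np.float32)); print(n,"cover rect",r,np.median(Z[cov]))
    tab=reg&(Z>130)&(Z<165)&(Y<110)&(V<70); 
    t=reg&(Z>146)&(Z<160)&(Y<110)
    print(" tab top",t.sum(),W[t].mean(0).round(1),W[t].min(0).round(0),W[t].max(0).round(0))
    mat=ok&(X>380)&(X<780)&(Y>-20)&(Y<340)&(abs(Z-8)<8)&(V<45)
    print(" mat rect",cv2.minAreaRect(W[mat][:,:2].astype(np.float32)))
    cup=ok&(abs(X-488)<45)&(abs(Y+290)<50)&(Z>110)&(Z<120)
    P=W[cup][:,:2]; s=least_squares(lambda p:np.hypot(P[:,0]-p[0],P[:,1]-p[1])-p[2],[488,-290,32]); print(" cup",len(P),s.x.round(1),s.fun.std().round(1))
    sd=reg&(abs(H-110)<12)&(S>150)&(V>50)&(Z>115)&(Z<140)
    p=W[sd][:,:2].astype(np.float32); rr=cv2.minAreaRect(p);print(" sd rect",rr,W[sd].mean(0).round(1),"top z",np.percentile(Z[sd],[50,95]))
    l=cv2.fitLine(p,cv2.DIST_L2,0,.01,.01).ravel();print(" line",l.round(3),np.degrees(np.arctan2(l[1],l[0])))
    g=ok&(abs(H-65)<22)&(S>90)&(X>690)&(X<740)&(Z>120)&(Y>100)&(Y<240)
    print(" green\n",W[g].round(0).astype(int).tolist())
E
```

```text
scene cover rect ((584.3829345703125, 150.89956665039062), (216.15721130371094, 264.9773864746094), 86.35384368896484) 107.6857960427715
 tab top 62 [573.   73.4 151.9] [564.  56. 146.] [580.  89. 157.]
 mat rect ((577.3871459960938, 154.6282196044922), (299.6604919433594, 340.03485107421875), 85.78923797607422)
 cup 112 [ 484.3 -287.    31.9] 2.1
 sd rect ((585.3463134765625, 171.84893798828125), (26.346479415893555, 100.14089965820312), 87.09184265136719) [586.8 173.5 129.2] top z [129.89057665 134.5025885 ]
 line [ 9.96000e-01 -8.60000e-02  5.86770e+02  1.73487e+02] -4.953339
 green
 [[713, 140, 157], [713, 147, 169], [718, 145, 167], [716, 147, 168], [714, 147, 165], [718, 146, 163], [717, 149, 166], [715, 150, 167], [718, 144, 155], [718, 150, 164], [716, 137, 134], [719, 151, 162], [718, 155, 168], [718, 165, 185], [718, 146, 145], [718, 154, 160], [717, 157, 165], [720, 157, 162], [718, 158, 162], [718, 152, 145], [719, 159, 161], [718, 162, 163], [719, 159, 154], [720, 164, 158], [719, 160, 144], [720, 169, 157], [720, 166, 145], [717, 159, 121], [720, 172, 151], [718, 174, 1
[... 507 characters left out ...]
.49492266]
 line [ 9.96000e-01 -8.90000e-02  5.87207e+02  1.66350e+02] -5.13453
 green
 [[717, 183, 198], [718, 150, 170], [718, 147, 169], [719, 144, 167], [715, 155, 171], [714, 152, 172], [717, 150, 165], [717, 148, 164], [714, 144, 171], [715, 142, 169], [717, 139, 165], [717, 171, 159], [716, 168, 159], [716, 165, 159], [717, 162, 157], [715, 159, 162], [715, 156, 161], [713, 153, 167], [714, 150, 166], [713, 147, 167], [713, 145, 167], [714, 142, 163], [714, 140, 163], [717, 138, 154], [715, 166, 154], [715, 163, 153], [716, 161, 152], [715, 157, 154], [714, 154, 156], [715, 152, 155], [713, 148, 159], [713, 145, 160], [714, 140, 156], [716, 156, 143], [715, 153, 144], [714, 150, 149]]
```

```bash
cat >> h.py <<'E'
def rpy(r,p,y): return Ro.from_euler('xyz',[r,p,y]).as_matrix()
JL=np.array([[-2.88,2.88],[-.31,2.03],[-1.54,1.56],[.2,2.42],[-1.41,4.55],[.19,2.02],[-2.57,2.57]])
XA=[(0,0,267,0,0,0),(0,0,0,-np.pi/2,0,0),(0,-293,0,np.pi/2,0,0),(52.5,0,0,np.pi/2,0,0),(77.5,-342.5,0,np.pi/2,0,0),(0,0,0,np.pi/2,0,0),(76,97,0,-np.pi/2,0,0)]
def fk(q,tcp=0):
    T=np.eye(4)
    for (x,y,z,r,p,w),a in zip(XA,q):
        A=np.eye(4);A[:3,:3]=rpy(r,p,w)@rpy(0,0,a);A[:3,3]=x,y,z;T=T@A
    B=np.eye(4);B[2,3]=tcp;return T@B
E
python3 - <<'E'
from h import *
import workcell; print([n for n in dir(workcell) if n[0]!='_'])
s=sense();T=fk(s["qpos"]);print(T.round(3));print(s["eef_pos"],rpy(*s["orientation"]).round(3))
E
```

```text
['PlanningError', 'finish_job', 'get_image', 'sense', 'tip_reach']
[[ 3.89000e-01  9.21000e-01 -1.90000e-02  2.67426e+02]
 [ 9.21000e-01 -3.89000e-01 -3.50000e-02  5.25124e+02]
 [-4.00000e-02 -4.00000e-03 -9.99000e-01  3.12463e+02]
 [ 0.00000e+00  0.00000e+00  0.00000e+00  1.00000e+00]]
[ 247.96541433 -600.1885682   241.37167875] [[ 0.924  0.382 -0.001]
 [ 0.382 -0.924  0.002]
 [ 0.    -0.002 -1.   ]]
```

```bash
cat >> h.py <<'E'
def rel(p,R):
    s=sense(); R0=rpy(*s["orientation"]); open("log.txt","a").write(repr([list(s["qpos"]),list(s["eef_pos"]),list(s["orientation"])])+"\n")
    d=R0.T@(np.array(p)-s["eef_pos"]); w=Ro.from_matrix(R0.T@R).as_rotvec(degrees=True)
    print("t",s["time_s"],"pos",s["eef_pos"].round(1),"rpy",s["orientation"].round(3),"q",s["qpos"].round(2),"F",s["force"].round(1),"w",round(s["grip_width"],1),round(s["grip_force"],1))
    print("row",(d/10).round(2),w.round(1),"rows>=",max(np.linalg.norm(d)/50,np.linalg.norm(w)/8.59).round(1))
def tool(az,tilt):  # tool x at azimuth az deg when down; tilt about tool y in deg (90 = pointing outward)
    return rpy(np.pi,0,np.radians(az))@Ro.from_euler('y',tilt,degrees=True).as_matrix()
E
python3 - <<'E'
from h import *
rel([470,-278,250],tool(-31,90))
E
```

```text
t 0.1 pos [ 248.  -600.2  241.4] rpy [-3.14  -0.     0.392] q [ 1.44  0.5  -0.43  1.55  0.22  1.14 -0.21] F [-0.1  0.5  0.1] w 85.2 0.0
row [ 32.83 -21.3   -0.82] [-41.8  82.9  41.6] rows>= 11.8
```

Emit:
move_arm(plan=[[15,-10,-4,0,0,0,1],[15,-10,-4,0,0,0,1],[33,-21,-4,0,0,0,1],[33,-21,-4,0,0,0,1],[33,-21,-1,-42,83,42,1],[33,-21,-1,-42,83,42,1],[33,-21,-1,-42,83,42,1],[33,-21,-1,-42,83,42,1],[33,-21,-1,-42,83,42,1],[33,-21,-1,-42,83,42,1]])

```text
time_s: 1.1
eef_pos: [479.0, -268.8, 252.8]
orientation: [2.932, -0.633, 0.176]
force: [0.6, 0.4, -0.5]
grip_width: 85.7
grip_force: 0.0
```

```bash
python3 - <<'E'
from h import *
rel([470,-278,250],tool(-31,90))
E
```

```text
t 1.1 pos [ 479.  -268.8  252.8] rpy [ 2.932 -0.633  0.176] q [ 1.44  0.07 -0.81  2.28 -0.86  0.32 -0.06] F [ 0.6  0.4 -0.5] w 85.7 0.0
row [-1.01  0.81 -0.23] [-26.9  48.5  24.2] rows>= 7.1
```

Emit:
move_arm(plan=[[-1,1,0,-27,48,24,1],[-1,1,0,-27,48,24,1],[-1,1,0,-27,48,24,1],[-1,1,0,-27,48,24,1],[-1,1,0,-27,48,24,1],[-1,1,0,-27,48,24,1],[-1,1,0,-27,48,24,1]])

```text
time_s: 1.8
eef_pos: [409.7, -323.8, 277.3]
orientation: [3.131, -1.046, -0.084]
force: [0.6, 0.6, -0.7]
grip_width: 85.3
grip_force: 0.0
```

```bash
python3 - <<'E'
from h import *
rel([470,-278,250],tool(-31,90))
E
```

```text
t 1.8 pos [ 409.7 -323.8  277.3] rpy [ 3.131 -1.046 -0.084] q [ 2.42  0.66 -1.53  2.42 -1.41  0.19  0.82] F [ 0.6  0.6 -0.7] w 85.3 0.0
row [ 0.45 -5.14  6.18] [-24.9  29.5   7. ] rows>= 4.6
```

```bash
cat > fit.py <<'E'
from h import *
from scipy.optimize import least_squares
L=[eval(l,{"np":np,"float64":float}) for l in open("log.txt").read().replace("np.float64","").splitlines()]
AX=[(0,0),(0,-np.pi/2),(0,np.pi/2),(0,np.pi/2),(0,np.pi/2),(0,np.pi/2),(0,-np.pi/2)]
def model(p,q,sg=1):
    d1,d3,a3,d5,a4,a6,d7,by,ty,o2,o4,o6=p
    X=[(0,0,d1),(0,0,0),(0,-d3,0),(a3,0,0),(a4,-d5,0),(0,0,0),(a6,d7,0)]
    T=np.eye(4);T[:3,:3]=rpy(0,0,by); off=[0,o2,0,o4,0,o6,ty]
    for (x,y,z),(_,r),a,o in zip(X,AX,q,off):
        A=np.eye(4);A[:3,:3]=rpy(r,0,0)@rpy(0,0,a+o);A[:3,3]=x,y,z;T=T@A
    return T
def res(p):
    o=[]
    for q,e,r in L:
        T=model(p,q);o+=list((T[:3,3]-e)/2)+list(Ro.from_matrix(T[:3,:3].T@rpy(*r)).as_rotvec()*200)
    return np.array(o)+0
def fit():
    best=None
    for by in np.radians([-180,-131,-90,-45,0,90]):
        for ty in np.radians([-90,0,90,180]):
            s=least_squares(lambda p:np.r_[res(p),p[9:]*1.0],[267,293,52,342,77,76,270,by,ty,0,0,0],x_scale=[10]*7+[.1]*5,loss='soft_l1',max_nfev=200)
            if best is None or s.cost<best.cost: best=s
    return best
if __name__=="__main__":
    b=fit();print(b.cost,b.x.round(3));print(res(b.x).reshape(-1,6).round(1));np.save("kin.npy",b.x)
E
wc -l log.txt; timeout 300 python3 fit.py
```

```text
3 log.txt
843.9999735337982 [ 4.494360e+02 -1.024819e+03 -7.246600e+01 -6.090900e+02  1.149498e+03
 -1.697770e+02  7.336710e+02 -8.060000e-01  1.800000e-02 -1.023000e+00
 -1.259000e+00  1.470000e-01]
[[-1.000e-01  4.428e+02  1.000e-01 -9.420e+01  9.000e+01 -7.000e-01]
 [-3.000e+00  1.100e+00  6.000e-01  3.000e+01 -1.242e+02 -9.000e-01]
 [ 9.000e-01 -5.000e-01 -8.000e-01  1.000e-01 -2.000e-01  6.350e+01]]
```

```bash
cat > fit2.py <<'E'
from h import *
import itertools
from scipy.optimize import least_squares
L=[eval(l) for l in open("log.txt").read().replace("np.float64","").splitlines()]
Rm=[rpy(*l[2]) for l in L]; Q=np.array([l[0] for l in L])
r=lambda ax,a: Ro.from_euler(ax,a).as_matrix()
out=[]
pi=np.pi
for s in itertools.product([1,-1],repeat=7):
  for o2,o4,o6 in itertools.product([0],[0,pi/2,-pi/2,pi],[0,pi/2,-pi/2,pi]):
    M=[r('ZYZYZYZ'[0:1],0) for _ in L]
    M=[Ro.from_euler('ZYZ',[s[0]*q[0],s[1]*q[1]+o2,s[2]*q[2]]).as_matrix()@Ro.from_euler('YZY',[s[3]*q[3]+o4,s[4]*q[4],s[5]*q[5]+o6]).as_matrix()@r('z',s[6]*q[6]) for q in Q]
    # tool z axis elevation must match, then base yaw, tool yaw
    e=sum(abs(m[2,2]-R[2,2]) for m,R in zip(M,Rm))
    if e<.15:
        b0=np.arctan2(*Rm[2][[1,0],2])-np.arctan2(*M[2][[1,0],2])
        bm=[r('z',b0)@m for m in M]
        t=[Ro.from_matrix(m.T@R) for m,R in zip(bm,Rm)]
        d=[(t[-1].inv()*x).magnitude() for x in t]
        out.append((sum(d),e,s,o4,o6,b0,t[-1].as_euler('zyx').round(2)))
out.sort(key=lambda o:o[0]); print(*out[:8],sep="\n")
E
python3 fit2.py
```

```text
(1.0587930005050099e-15, np.float64(6.661338147750939e-16), (-1, 1, -1, 1, 1, 1, -1), 3.141592653589793, 3.141592653589793, np.float64(-7.355227538141662e-16), array([ 1.57,  0.  , -0.  ]))
(1.0707122411343536e-15, np.float64(7.771561172376096e-16), (-1, 1, -1, 1, -1, 1, -1), 0, 0, np.float64(-4.579669976578771e-16), array([ 1.57, -0.  ,  0.  ]))
(1.103925651110453e-15, np.float64(7.771561172376096e-16), (-1, -1, -1, -1, -1, -1, -1), 0, 0, np.float64(-3.1415926535897936), array([-1.57,  0.  , -0.  ]))
(1.7456882545782068e-15, np.float64(8.881784197001252e-16), (-1, -1, -1, -1, 1, -1, -1), 3.141592653589793, 3.141592653589793, np.float64(-3.1415926535897936), array([-1.57,  0.  , -0.  ]))
(1.1690562842321286, np.float64(8.881784197001252e-16), (1, 1, -1, 1, 1, 1, 1), 3.141592653589793, 3.141592653589793, np.float64(1.4360047447595001), array([-0.07,  0.  ,  0.  ]))
(1.1690562842321286, np.float64(9.992007221626409e-16), (1, 1, -1, 1, -1, 1, 1), 0, 0, np.float64(1.4360047447595004), array([-0.07, -0.  , -0.  ]))
(1.1690562842321286, np.float64(9.992007221626409e-16), (1, -1, -1, -1, -1, -1, 1), 0, 0, np.float64(-1.7055879088302928), array([ 3.08,  0.  , -0.  ]))
(1.1690562842321288, np.float64(8.881784197001252e-16), (1, -1, -1, -1, 1, -1, 1), 3.141592653589793, 3.141592653589793, np.float64(-1.705587908830293), array([ 3.08,  0.  , -0.  ]))
```

```bash
cat > fit3.py <<'E'
from h import *
L=[eval(l) for l in open("log.txt").read().replace("np.float64","").splitlines()]
S=[-1,1,-1,1,-1,1,-1]
def frames(q):
    a=np.array(q)*S; R3=Ro.from_euler('ZYZ',a[:3]).as_matrix();R4=R3@rpy(0,a[3],0);R5=R4@rpy(0,0,a[4]);R6=R5@rpy(0,a[5],0)
    return R3,R4,R6,R6@rpy(0,0,a[6]+np.pi/2)
def rows(q):
    R3,R4,R6,_=frames(q); return np.c_[[0,0,1],R3[:,2],R3[:,0],R4[:,2],R4[:,0],R6[:,2],R6[:,0]]
A=np.vstack([rows(l[0]) for l in L]); b=np.hstack([l[1] for l in L])
X,*_=np.linalg.lstsq(A,b,rcond=None)
if __name__=="__main__": print(X.round(1),(A@X-b).round(2),np.linalg.svd(A)[1].round(2))
E
python3 fit3.py
```

```text
[352.7 576.9 -84.1 468.8   9.  447.6 -43. ] [ 9.08  6.13  1.21 12.93  8.64  6.96 -4.81  2.36 -8.17] [3.31 2.73 1.41 0.55 0.45 0.33 0.12]
```

```bash
cat > fit4.py <<'E'
from h import *
import itertools
from fit3 import L,S
def cols(q):
    a=np.array(q)*S; Rs=[];R=np.eye(3)
    for ax,v in zip('zyzyzyz',a): R=R@Ro.from_euler(ax,v).as_matrix();Rs.append(R)
    c={'z0':np.array([0,0,1.]),'x1':Rs[0][:,0],'y1':Rs[0][:,1],'z2':Rs[1][:,2],'x2':Rs[1][:,0]}
    for k in(2,3,4,5): 
        for j,n in enumerate('xyz'): c[n+str(k+1)]=Rs[k][:,j]
    return c
C=[cols(l[0]) for l in L]; b=np.hstack([l[1] for l in L])
col={k:np.hstack([c[k] for c in C]) for k in C[0]}
base=['z0','z3','z4','z6']; oth=['x1','y1','x3','y3','x4','y4','x5','y5','x6','y6']
o=[]
for n in range(4):
  for e in itertools.combinations(oth,n):
    ks=base+list(e);A=np.c_[[col[k] for k in ks]].T;X=np.linalg.lstsq(A,b,rcond=None)[0]
    o.append((n,np.abs(A@X-b).max().round(3),dict(zip(ks,X.round(1)))))
for n in range(4): print(*sorted([x for x in o if x[0]==n],key=lambda x:x[1])[:5],sep="\n")
E
python3 fit4.py
```

```text
(0, np.float64(21.083), {'z0': np.float64(320.7), 'z3': np.float64(513.8), 'z4': np.float64(462.1), 'z6': np.float64(334.8)})
(1, np.float64(6.552), {'z0': np.float64(331.9), 'z3': np.float64(522.7), 'z4': np.float64(471.2), 'z6': np.float64(353.0), 'y1': np.float64(-23.7)})
(1, np.float64(7.944), {'z0': np.float64(355.1), 'z3': np.float64(488.1), 'z4': np.float64(467.8), 'z6': np.float64(337.6), 'y3': np.float64(-21.7)})
(1, np.float64(7.944), {'z0': np.float64(355.1), 'z3': np.float64(488.1), 'z4': np.float64(467.8), 'z6': np.float64(337.6), 'y4': np.float64(-21.7)})
(1, np.float64(10.792), {'z0': np.float64(330.5), 'z3': np.float64(529.9), 'z4': np.float64(454.5), 'z6': np.float64(361.3), 'y5': np.float64(-21.3)})
(1, np.float64(10.792), {'z0': np.float64(330.5), 'z3': np.float64(529.9), 'z4': np.float64(454.5), 'z6': np.float64(361.3), 'y6': np.float64(-21.3)})
(2, np.float64(0.062), {'z0': np.float64(346.4), 'z3': np.float64(505.6), 'z4': np.float64(471.0), 'z6': np.float64(347.9), 'y1': np.float64(-15.2), 'y3': np.float64(-11.7)})
(2, np.float64(0.062), {'z0': np.float64(346.4)
[... 937 characters left out ...]
470.7), 'z6': np.float64(348.1), 'y1': np.float64(-14.8), 'y3': np.float64(-11.7), 'y6': np.float64(-0.4)})
(3, np.float64(0.0), {'z0': np.float64(346.4), 'z3': np.float64(505.7), 'z4': np.float64(470.7), 'z6': np.float64(348.1), 'y1': np.float64(-14.8), 'y4': np.float64(-11.7), 'y5': np.float64(-0.4)})
(3, np.float64(0.0), {'z0': np.float64(346.4), 'z3': np.float64(505.7), 'z4': np.float64(470.7), 'z6': np.float64(348.1), 'y1': np.float64(-14.8), 'y4': np.float64(-11.7), 'y6': np.float64(-0.4)})
(3, np.float64(0.011), {'z0': np.float64(346.4), 'z3': np.float64(505.9), 'z4': np.float64(471.1), 'z6': np.float64(348.2), 'y1': np.float64(-15.1), 'x3': np.float64(-0.4), 'y3': np.float64(-11.8)})
```

```bash
cat > ik.py <<'E'
from h import *
from scipy.optimize import least_squares
S=np.array([-1,1,-1,1,-1,1,-1]); Pm=(346.4,505.6,471.0,347.9,-15.2,-11.7)
def FK(q):
    a=np.array(q)*S; z0,z3,z4,z6,y1,y3=Pm
    R1=rpy(0,0,a[0]);R2=R1@rpy(0,a[1],0);R3=R2@rpy(0,0,a[2]);R4=R3@rpy(0,a[3],0);R6=R4@rpy(0,0,a[4])@rpy(0,a[5],0)
    return np.array([0,0,z0])+y1*R1[:,1]+z3*R3[:,2]+y3*R3[:,1]+z4*R4[:,2]+z6*R6[:,2], R6@rpy(0,0,a[6]+np.pi/2)
def IK(p,R,q0,w=0.0):
    lo,hi=JL.T+np.array([[.02],[-.02]]); q0=np.clip(q0,lo+1e-3,hi-1e-3)
    def f(q):
        x,M=FK(q); return np.r_[(x-p)/10,Ro.from_matrix(M.T@R).as_rotvec()*20,w*(q-q0)]
    s=least_squares(f,q0,bounds=(lo,hi),max_nfev=60); return s.x,np.abs(f(s.x)[:6]).max()
E
cat > scan.py <<'E'
from ik import *
rng=np.random.default_rng(0)
seeds=[rng.uniform(JL[:,0],JL[:,1]) for _ in range(6)]+[[1.44,.07,-.81,2.28,-.86,.32,-.06],[.5,.6,0,2,3.1,1.,0],[1.5,.6,0,1.5,3.1,1.5,0]]
for az in range(-180,180,30):
    best=None
    for t in (90,75,60):
        for s in seeds:
            q,e=IK(np.array([486,-289,190]),tool(az,t),s)
            if e<.05: best=(t,q.round(2));break
        if best: break
    print(az,best)
E
time timeout 400 python3 scan.py
```

```text
-180 (60, array([ 0.  ,  1.13,  0.67,  1.1 , -0.05,  1.98,  2.22]))
-150 (90, array([-0.29,  1.36,  0.78,  1.21,  0.33,  1.9 ,  2.49]))
-120 (90, array([-0.64,  1.3 ,  0.88,  1.63,  0.47,  1.37,  2.44]))
-90 (90, array([-0.68,  1.06,  0.59,  2.05,  1.12,  1.14,  1.88]))
-60 (90, array([ 0.34,  0.99, -0.46,  2.4 ,  2.14,  2.  ,  1.62]))
-30 None
0 (90, array([1.03, 0.92, 0.01, 2.4 , 4.19, 1.66, 1.72]))
30 (90, array([ 1.4 ,  0.95, -0.31,  2.01, -1.35,  1.36,  1.32]))
60 (90, array([ 1.11,  1.05, -0.1 ,  1.58, -1.06,  1.76,  1.08]))
90 (90, array([ 1.13,  1.26, -0.46,  1.15, -0.59,  1.99,  0.79]))
120 (60, array([ 0.82,  1.06, -0.29,  1.06, -0.2 ,  2.  ,  1.07]))
150 None
real	0m8.809s
user	0m8.757s
sys	0m0.082s
```

```bash
cat > sim.py <<'E'
from ik import *
from scipy.spatial.transform import Slerp
Z=rpy(0,0,np.pi)
def seg(q,p,R,n=12):
    p0,R0=FK(q); sl=Slerp([0,1],Ro.from_matrix([R0,R])); worst=0
    for k in range(1,n+1):
        q,e=IK(p0+(np.array(p)-p0)*k/n,sl(k/n).as_matrix(),q,w=.05); worst=max(worst,e)
    m=np.min(np.minimum(q-JL[:,0],JL[:,1]-q)); return q,worst,m
def run(q,wps):
    o=[]
    for p,R in wps:
        q,e,m=seg(q,p,R); o.append((round(e,2),round(m,2),q.round(2)))
        if e>.6: break
    return o
if __name__=="__main__":
    q0=sense()["qpos"]
    for flip in (0,1):
      F=Z if flip else np.eye(3)
      q=q0
      pre=run(q0,[([420,-200,300],tool(-5,0)@F),([588,168,220],tool(-5,0)@F)])
      print("flip",flip,*pre,sep="\n"); qp=pre[-1][2]
      for az in (-90,-60,0,30,45,60):
        for v in (0,1):
          wps=[([486,-200,330],tool(az,0)@F),([486,-289,330],tool(az,90)@F),([486,-289,180],tool(az,90)@F)] if v==0 else [([486,-200,330],tool(-5,45)@F),([486,-289,330],tool(az,90)@F),([486,-289,180],tool(az,90)@F)]
          r=run(qp,wps); print(az,v,[(a,b) for a,b,c in r],r[-1][2])
E
timeout 500 python3 sim.py
```

```text
flip
0
(np.float64(1.97), np.float64(0.02), array([ 2.15, -0.29, -1.52,  2.  , -0.35,  1.07, -0.88]))
-90 0 [(np.float64(3.75), np.float64(0.02))] [ 2.11 -0.29 -1.52  1.93 -0.38  1.05 -2.42]
-90 1 [(np.float64(0.0), np.float64(0.08)), (np.float64(15.61), np.float64(0.02))] [ 1.92 -0.29 -1.21  2.31 -1.39  0.21 -0.71]
-60 0 [(np.float64(3.21), np.float64(0.02))] [ 2.11 -0.29 -1.52  1.93 -0.38  1.05 -1.89]
-60 1 [(np.float64(0.0), np.float64(0.08)), (np.float64(13.73), np.float64(0.02))] [ 1.72 -0.29 -1.06  2.32 -1.39  0.21 -0.5 ]
0 0 [(np.float64(3.75), np.float64(0.02))] [ 2.11 -0.29 -1.52  1.93 -0.38  1.05 -0.85]
0 1 [(np.float64(0.0), np.float64(0.08)), (np.float64(8.44), np.float64(0.02))] [-0.59 -0.29  1.54  2.36 -1.39  0.71  0.64]
30 0 [(np.float64(3.21), np.float64(0.02))] [ 2.11 -0.29 -1.52  1.93 -0.38  1.05 -0.32]
30 1 [(np.float64(0.0), np.float64(0.08)), (np.float64(7.57), np.float64(0.02))] [-0.59 -0.29  1.54  2.38 -1.39  0.8   0.77]
45 0 [(np.float64(3.74), np.float64(0.02))] [ 2.11 -0.29 -1.52  1.93 -0.38  1.05 -0.06]
45 1 [(np.float64(0.0), np.float64(0.08)), (np.float64
[... 819 characters left out ...]
0 [(np.float64(14.35), np.float64(0.02))] [ 2.25 -0.29 -1.42  2.34 -1.39  0.74 -2.55]
0 1 [(np.float64(3.73), np.float64(0.02))] [ 2.25  0.25 -1.52  2.37 -1.39  0.49 -2.55]
30 0 [(np.float64(8.97), np.float64(0.02))] [ 2.4  -0.29 -1.52  2.08 -0.89  1.02 -2.55]
30 1 [(np.float64(3.73), np.float64(0.02))] [ 2.25  0.25 -1.52  2.37 -1.39  0.49 -2.55]
45 0 [(np.float64(6.07), np.float64(0.02))] [ 2.33 -0.29 -1.52  2.01 -0.73  1.06 -2.55]
45 1 [(np.float64(3.73), np.float64(0.02))] [ 2.25  0.25 -1.52  2.37 -1.39  0.49 -2.55]
60 0 [(np.float64(4.71), np.float64(0.02))] [ 2.25 -0.29 -1.52  1.96 -0.58  1.07 -2.55]
60 1 [(np.float64(3.73), np.float64(0.02))] [ 2.25  0.25 -1.52  2.37 -1.39  0.49 -2.55]
```

```bash
python3 - <<'E'
from h import *
rel([588,168,220],tool(-5,0))
E
```

```text
t 1.8 pos [ 409.7 -323.8  277.3] rpy [ 3.131 -1.046 -0.084] q [ 2.42  0.66 -1.53  2.42 -1.41  0.19  0.82] F [ 0.6  0.6 -0.7] w 85.3 0.0
row [  1.86 -50.67  14.11] [  0.5 -60.   -0.2] rows>= 10.5
```

Emit:
move_arm(plan=[[2,-50,14,0,-60,0,1],[2,-50,14,0,-60,0,1],[2,-50,14,0,-60,0,1],[2,-50,14,0,-60,0,1],[2,-50,14,0,-60,0,1],[2,-50,14,0,-60,0,1],[2,-50,14,0,-60,0,1],[2,-50,14,0,-60,0,1],[2,-50,14,0,-60,0,1],[2,-50,14,0,-60,0,1]])

```text
time_s: 2.8
eef_pos: [474.6, -64.8, 264.9]
orientation: [-3.114, -0.268, -0.078]
force: [0.6, 1.3, 0.2]
grip_width: 85.4
grip_force: 0.0
```

```bash
cat > sim2.py <<'E'
from sim import *
rel([602,168,150],tool(-5,0))
q0=sense()["qpos"]; print(FK(q0)[0].round(1))
pre=run(q0,[([602,168,122],tool(-5,0)),([560,100,320],tool(-5,20))]);print(*pre,sep="\n")
qp=pre[-1][2]
for az in (-90,0,20,30,45,60,75):
    for n,wps in {"A":[([486,-200,330],tool(-5,45)),([486,-289,330],tool(az,90)),([486,-289,180],tool(az,90))],
      "B":[([486,-200,330],tool(az,30)),([486,-289,330],tool(az,90)),([486,-289,180],tool(az,90))],
      "C":[([560,50,330],tool(az,30)),([520,-100,330],tool(az,90)),([486,-289,330],tool(az,90)),([486,-289,180],tool(az,90))]}.items():
        r=run(qp,wps); print(az,n,[(float(a),float(b)) for a,b,c in r],r[-1][2])
E
timeout 500 python3 sim2.py
```

```text
t 2.8 pos [474.6 -64.8 264.9] rpy [-3.114 -0.268 -0.078] q [ 1.88 -0.31 -1.53  2.13 -0.54  0.83 -1.  ] F [0.6 1.3 0.2] w 85.4 0.0
row [  7.45 -23.81  14.64] [ -1.7 -15.4   0.7] rows>= 5.8
[474.6 -64.6 264.9]
(np.float64(11.84), np.float64(0.02), array([ 1.38, -0.29, -1.52,  2.29, -0.75,  0.47, -1.26]))
-90 A [(0.0, 0.08), (15.61, 0.02)] [ 1.92 -0.29 -1.21  2.31 -1.39  0.21 -0.71]
-90 B [(3.87, 0.02)] [ 1.95 -0.29 -1.52  1.98 -0.07  0.87 -2.55]
-90 C [(8.04, 0.02)] [ 1.63 -0.29 -1.52  1.97 -0.33  0.87 -2.55]
0 A [(0.0, 0.08), (8.44, 0.02)] [-0.59 -0.29  1.54  2.36 -1.39  0.71  0.64]
0 B [(0.0, 0.21), (8.44, 0.02)] [-0.59 -0.29  1.54  2.36 -1.39  0.71  0.64]
0 C [(0.0, 0.02), (9.05, 0.02)] [-0.81 -0.29  1.47  2.4  -1.39  0.7   0.59]
20 A [(0.0, 0.08), (7.76, 0.02)] [-0.58 -0.29  1.54  2.38 -1.39  0.78  0.73]
20 B [(0.0, 0.33), (0.0, 0.02), (0.0, 0.09)] [ 1.78  1.13 -0.73  2.12 -1.32  0.95  1.41]
20 C [(0.0, 0.11), (7.69, 0.02)] [-0.86 -0.29  1.54  2.4  -1.39  0.79  0.7 ]
30 A [(0.0, 0.08), (7.57, 0.02)] [-0.59 -0.29  1.54  2.38 -1.39  0.8   0.77]
30 B [(0.0, 0.4), (0.0, 0.23), (0.0, 0.
[... 288 characters left out ...]
1.7   1.21 -0.79  1.77 -0.75  1.17  0.89]
45 C [(0.0, 0.16), (0.0, 0.12), (0.0, 0.21), (0.0, 0.38)] [ 1.91  1.5  -1.16  1.77 -0.28  1.    0.5 ]
60 A [(0.0, 0.08), (0.0, 0.3), (0.0, 0.38)] [ 1.26  1.09 -0.31  1.57 -0.93  1.64  1.01]
60 B [(0.0, 0.62), (0.0, 0.58), (0.0, 0.63)] [ 1.6   1.29 -0.85  1.56 -0.53  1.39  0.7 ]
60 C [(0.0, 0.17), (0.0, 0.07), (0.0, 0.1), (0.0, 0.24)] [ 1.79  1.62 -1.3   1.55 -0.03  1.29  0.29]
75 A [(0.0, 0.08), (0.0, 0.13), (0.0, 0.21)] [ 1.19  1.17 -0.36  1.36 -0.76  1.81  0.9 ]
75 B [(0.0, 0.56), (0.0, 0.35), (0.0, 0.39)] [ 1.48  1.37 -0.89  1.34 -0.38  1.63  0.59]
75 C [(0.0, 0.17), (0.0, 0.1), (0.0, 0.13), (0.0, 0.25)] [ 1.61  1.62 -1.29  1.34 -0.02  1.58  0.28]
```

```bash
cat > sim3.py <<'E'
from sim import *
q0=sense()["qpos"]
T=([602,168,200],tool(-5,0)); T2=([602,168,122],tool(-5,0))
for n,w in {"dir":[T],"out":[([700,-80,300],tool(-5,0)),T,T2],"out2":[([800,0,300],tool(0,0)),T,T2],"out3":[([800,-100,200],tool(20,0)),T,T2],"yaw":[([560,-100,250],tool(40,0)),([650,0,250],tool(30,0)),T,T2],"low":[([600,-150,200],tool(20,0)),T,T2],"back":[([500,-300,250],tool(20,0)),([650,-150,250],tool(20,0)),T,T2]}.items():
    print(n,[(float(a),float(b),c.tolist()) for a,b,c in run(q0,w)])
E
timeout 500 python3 sim3.py
```

```text
dir [(9.26, 0.02, [1.4, -0.29, -1.52, 2.18, -0.63, 0.58, -1.38])]
out [(10.98, 0.02, [1.82, -0.29, -1.52, 2.0, -0.58, 0.66, -1.06])]
out2 [(16.58, 0.02, [1.71, -0.29, -1.52, 2.0, -0.69, 0.56, -1.0])]
out3 [(20.07, 0.02, [1.81, -0.29, -1.52, 2.12, -0.8, 0.47, -0.41])]
yaw [(5.53, 0.02, [1.86, -0.29, -1.52, 2.1, -0.49, 0.75, -0.27])]
low [(9.02, 0.02, [1.92, -0.29, -1.52, 2.18, -0.62, 0.59, -0.44])]
back [(5.85, 0.02, [2.23, -0.29, -1.52, 2.1, -0.51, 0.73, -0.24])]
```

```bash
cat > sim4.py <<'E'
from sim import *
q0=sense()["qpos"]; rng=np.random.default_rng(1)
T=([602,168,200],tool(-5,0)); T2=([602,168,122],tool(-5,0))
goals=[[1.44,.5,-.43,1.55,.22,1.138,-.21],[1.44,.07,-.81,2.28,-.86,.32,-.06],[.9,.4,-.5,1.6,0,1.1,-.3],[.4,.4,-.5,1.6,0,1.1,-.3],[.9,.2,-.8,1.8,0,1.1,-.3],[1.5,.4,-.9,1.8,-.3,1.,-.5],[2,.5,-1,1.7,0,1.1,-.4],[2.2,.4,-1.3,1.7,0,1.1,-.6],[0,.4,0,1.6,0,1.1,0],[1.9,.3,-1.3,1.9,-.4,.9,-.8]]
for g in goals:
    wps=[FK(q0+(np.array(g)-q0)*k/4) for k in (1,2,3,4)]
    r=run(q0,wps+[T,T2]); print(g,[(float(a),float(b)) for a,b,c in r],r[-1][2].tolist())
    print("   goal pos",FK(g)[0].round(0))
E
timeout 550 python3 sim4.py
```

```text
[1.44, 0.5, -0.43, 1.55, 0.22, 1.138, -0.21] [(0.0, 0.17), (0.0, 0.27), (0.0, 0.46), (0.0, 0.64), (0.0, 0.2), (0.0, 0.15)] [0.25, 0.7, -0.8, 1.7, 0.59, 0.99, -2.42]
   goal pos [ 252. -600.  243.]
[1.44, 0.07, -0.81, 2.28, -0.86, 0.32, -0.06] [(0.0, 0.12), (0.0, 0.19), (0.0, 0.18), (0.0, 0.11), (0.0, 0.25), (0.0, 0.19)] [0.2, 0.67, -0.72, 1.7, 0.52, 0.97, -2.38]
   goal pos [ 480. -270.  253.]
[0.9, 0.4, -0.5, 1.6, 0, 1.1, -0.3] [(0.0, 0.13), (0.0, 0.15), (0.0, 0.31), (0.0, 0.46), (0.0, 0.25), (0.0, 0.2)] [0.2, 0.67, -0.71, 1.7, 0.52, 0.97, -2.37]
   goal pos [ 570. -282.  296.]
[0.4, 0.4, -0.5, 1.6, 0, 1.1, -0.3] [(0.0, 0.12), (0.0, 0.1), (0.0, 0.26), (0.0, 0.4), (0.0, 0.29), (0.0, 0.24)] [0.15, 0.65, -0.64, 1.71, 0.46, 0.95, -2.33]
   goal pos [635.  26. 296.]
[0.9, 0.2, -0.8, 1.8, 0, 1.1, -0.3] [(0.01, 0.1), (0.0, 0.17), (0.0, 0.15), (0.0, 0.26), (0.0, 0.26), (0.0, 0.2)] [0.19, 0.67, -0.7, 1.7, 0.51, 0.96, -2.37]
   goal pos [529. -79. 329.]
[1.5, 0.4, -0.9, 1.8, -0.3, 1.0, -0.5] [(0.0, 0.15), (0.0, 0.15), (0.0, 0.26), (0.0, 0.38), (0.0, 0.26), (0.0, 0.21)] [0.18, 0.66, -0.7, 1.7, 0.5, 0.96, -2.36]
   goal pos [ 505. -275.  306.]
[2, 0.5, -1, 1.7, 0, 1.1, -0.4] [(0.0, 0.12), (0.0, 0.21), (0.0, 0.34), (0.0, 0.47), (0.0, 0.2), (0.0, 0.14)] [0.26, 0.71, -0.81, 1.7, 0.59, 1.0, -2.43]
   goal pos [ 285. -506.  293.]
[2.2, 0.4, -1.3, 1.7, 0, 1.1, -0.6] [(0.01, 0.06), (0.0, 0.12), (0.0, 0.22), (0.0, 0.32), (0.0, 0.16), (0.0, 0.1)] [0.3, 0.73, -0.87, 1.7, 0.65, 1.02, -2.47]
   goal pos [ 322. -482.  389.]
[0, 0.4, 0, 1.6, 0, 1.1, 0] [(0.0, 0.12), (0.0, 0.17), (0.0, 0.34), (0.0, 0.48), (0.0, 0.29), (0.0, 0.24)] [0.14, 0.64, -0.63, 1.71, 0.45, 0.94, -2.33]
   goal pos [640. -27. 268.]
[1.9, 0.3, -1.3, 1.9, -0.4, 0.9, -0.8] [(0.04, 0.07), (0.0, 0.05), (0.0, 0.13), (0.0, 0.2), (0.0, 0.22), (0.0, 0.17)] [0.23, 0.69, -0.77, 1.7, 0.56, 0.98, -2.4]
   goal pos [ 505. -249.  372.]
```

```bash
cat > pair.py <<'E'
from sim import *
import pickle
rng=np.random.default_rng(2); q0=sense()["qpos"]
def sols(p,R,n):
    o=[]
    for _ in range(n):
        q,e=IK(np.array(p),R,rng.uniform(JL[:,0],JL[:,1]),w=.01)
        if e<.15:
            m=np.min(np.minimum(q-JL[:,0],JL[:,1]-q))
            if m>.1: o.append(q)
    return o
pk=[(f,q) for f in(0,1) for q in sols([602,168,122],tool(-5,0)@(Z if f else np.eye(3)),25)]
pl=[(az,f,q) for az in(-120,-90,-60,0,30,45,60,90) for f in(0,1) for q in sols([486,-289,185],tool(az,90)@(Z if f else np.eye(3)),25)]
print(len(pk),len(pl))
c=sorted([(np.abs(a[1]-b[2]).max()+.5*np.abs(a[1]-q0).max(),a[0],b[0],a[1],b[2]) for a in pk for b in pl if a[0]==b[1]],key=lambda x:x[0])
seen=set()
for x in c:
    if (x[1],x[2]) in seen: continue
    seen.add((x[1],x[2])); print(round(x[0],2),x[1],x[2],x[3].round(2).tolist(),x[4].round(2).tolist())
pickle.dump(c[:2000],open("pairs.pkl","wb"))
E
timeout 500 python3 pair.py
```

```text
22 88
2.33 1 -120 [0.41, 0.85, -1.09, 1.7, 0.83, 1.13, 0.55] [-0.38, 1.12, 0.46, 1.62, 0.78, 1.57, -0.97]
2.57 1 -90 [0.51, 1.08, -1.38, 1.69, 1.09, 1.34, 0.41] [-0.49, 0.99, 0.37, 2.04, 1.24, 1.32, -1.34]
3.17 1 30 [0.42, 0.86, -1.11, 1.7, 0.85, 1.14, 0.54] [1.52, 1.0, -0.45, 2.0, -1.27, 1.26, -1.85]
3.18 1 45 [0.51, 1.08, -1.38, 1.69, 1.09, 1.34, 0.41] [1.22, 0.99, -0.15, 1.8, -1.2, 1.58, -1.95]
3.2 1 60 [0.51, 1.08, -1.38, 1.69, 1.09, 1.34, 0.41] [0.95, 1.06, 0.13, 1.59, -1.17, 1.89, -1.98]
3.34 0 45 [-0.28, 0.56, -0.05, 1.72, 0.03, 0.86, -2.0] [1.98, 1.71, -1.36, 1.77, 0.06, 0.98, 0.21]
3.36 0 90 [-0.45, 0.56, 0.17, 1.73, -0.12, 0.86, -1.88] [1.42, 1.58, -1.23, 1.13, -0.04, 1.86, 0.33]
3.48 0 60 [-0.45, 0.56, 0.17, 1.73, -0.12, 0.86, -1.88] [1.74, 1.48, -1.14, 1.56, -0.23, 1.3, 0.44]
3.66 0 30 [-0.45, 0.56, 0.17, 1.73, -0.12, 0.86, -1.88] [2.06, 1.53, -1.18, 1.98, -0.39, 0.68, 0.62]
4.55 0 -90 [-0.97, 0.77, 0.96, 1.75, -0.73, 1.02, -1.39] [0.0, 0.94, -0.2, 2.03, 1.48, 1.75, 1.74]
4.84 0 -120 [-0.97, 0.77, 0.96, 1.75, -0.73, 1.02, -1.39] [-0.13, 1.05, 0.1, 1.61, 0.99, 1.78, 2.02]
```

```bash
cat > sim5.py <<'E'
from sim import *
q0=sense()["qpos"]
T=tool(-5,0)@Z
for n,w in {"d":[([602,168,220],T),([602,168,122],T)],"via":[([560,-60,280],tool(60,0)@Z),([602,168,220],T),([602,168,122],T)],"via2":[([600,0,280],tool(80,0)),([602,168,220],T),([602,168,122],T)],"via3":[([600,-50,280],tool(40,0)),([600,100,280],tool(110,0)),([602,168,220],T),([602,168,122],T)]}.items():
    r=run(q0,w); print(n,[(float(a),float(b)) for a,b,c in r],r[-1][2].tolist())
    if r[-1][0]<.2 and len(r)==len(w):
        for az in (-90,-80,-70):
            G=lambda t:tool(az,t)@Z
            for m,w2 in {"A":[([602,160,300],T),([560,0,330],G(20)),([520,-150,330],G(60)),([486,-289,330],G(90)),([486,-289,185],G(90))],"B":[([602,160,300],T),([486,-289,330],G(0)),([486,-289,330],G(90)),([486,-289,185],G(90))]}.items():
                k=run(r[-1][2],w2); print("   ",az,m,[(float(a),float(b)) for a,b,c in k],k[-1][2].tolist())
E
timeout 500 python3 sim5.py
```

```text
d [(8.65, 0.02)] [1.41, -0.29, -1.52, 2.15, -0.6, 0.61, 1.73]
via [(7.07, 0.02)] [1.97, -0.29, -1.52, 2.13, -0.83, 0.81, -2.55]
via2 [(7.6, 0.02)] [1.7, -0.29, -1.52, 2.04, -0.49, 0.78, 0.24]
via3 [(6.25, 0.02)] [1.78, -0.29, -1.52, 2.04, -0.49, 0.77, -0.37]
```

```bash
cat > sim6.py <<'E'
from sim import *
import sys
q0=sense()["qpos"]; T=tool(-5,0)@Z
g,_=IK(np.array([590,100,280]),tool(-5,0)@Z,np.array([.41,.7,-.9,1.7,.6,1.1,.55]),w=.01); print(g.round(2))
N=20; qs=[q0+(g-q0)*k/N for k in range(1,N+1)]
r=run(q0,[FK(q) for q in qs[3::4]]+[([602,168,200],T),([602,168,122],T)]); print([(float(a),float(b)) for a,b,c in r],r[-1][2])
p0,R0=FK(q0)
for q in qs:
    p,R=FK(q); print(np.r_[R0.T@(p-p0)/10,Ro.from_matrix(R0.T@R).as_rotvec(degrees=True)].round(1).tolist(),p.round(0))
for az in (-90,-80,-70):
    G=lambda t:tool(az,t)@Z
    for m,w2 in {"A":[([602,160,300],T),([560,0,330],G(20)),([520,-150,330],G(60)),([486,-289,330],G(90)),([486,-289,185],G(90))],"B":[([602,160,300],T),([486,-289,330],G(0)),([486,-289,330],G(90)),([486,-289,185],G(90))]}.items():
        k=run(r[-1][2],w2); print("   ",az,m,[(float(a),float(b)) for a,b,c in k],k[-1][2].tolist())
E
timeout 500 python3 sim6.py
```

```text
[ 0.55  0.56 -1.07  1.63  0.51  1.26  0.86]
[(0.02, 0.09), (0.0, 0.03), (0.0, 0.09), (0.0, 0.14), (0.0, 0.21), (0.0, 0.31), (0.0, 0.39)] [ 0.44  0.89 -1.15  1.7   0.88  1.17  0.52]
[0.7, -1.6, -1.2, 1.4, -0.0, -9.7] [479. -49. 279.]
[1.3, -3.1, -2.4, 2.7, 0.0, -19.4] [482. -35. 292.]
[1.8, -4.4, -3.5, 3.9, 0.2, -28.9] [485. -22. 305.]
[2.2, -5.6, -4.5, 5.1, 0.3, -38.4] [488. -11. 316.]
[2.6, -6.6, -5.4, 6.2, 0.5, -47.7] [490.  -1. 325.]
[3.0, -7.5, -6.1, 7.2, 0.7, -56.9] [493.   8. 334.]
[3.4, -8.3, -6.7, 8.2, 0.9, -66.0] [496.  16. 340.]
[3.8, -9.0, -7.1, 9.2, 1.1, -75.0] [499.  22. 346.]
[4.3, -9.7, -7.3, 10.1, 1.3, -83.9] [503.  28. 349.]
[4.8, -10.3, -7.4, 11.0, 1.5, -92.8] [508.  34. 351.]
[5.3, -10.8, -7.3, 11.9, 1.5, -101.5] [513.  39. 352.]
[5.8, -11.3, -7.0, 12.9, 1.6, -110.2] [520.  44. 350.]
[6.4, -11.9, -6.5, 13.9, 1.5, -118.8] [527.  49. 347.]
[6.9, -12.5, -5.8, 14.9, 1.4, -127.4] [535.  54. 343.]
[7.5, -13.1, -4.9, 16.1, 1.1, -135.9] [543.  60. 336.]
[8.1, -13.7, -3.9, 17.3, 0.7, -144.3] [552.  66. 328.]
[8.7, -14.5, -2.7, 18.7, 0.2, -152.7] [561.  73. 318.]
[9.3, -15.3, -1.4, 20.2, -0.5, -161.1] [571.  81. 307.]
[9.8, -16.3, 0.1, 22.0, -1.5, -169.4] [580.  90. 294.]
[10.3, -17.3, 1.7, 24.0, -2.6, -177.6] [590. 100. 280.]
    -90 A [(0.0, 0.23), (0.0, 0.57), (0.0, 0.32), (0.0, 0.11), (0.0, 0.1)] [0.18, 0.99, -0.42, 2.02, 1.57, 1.92, -1.4]
    -90 B [(0.0, 0.23), (0.0, 0.41), (0.0, 0.02), (0.0, 0.02)] [0.26, 1.02, -0.51, 2.02, 1.62, 2.0, -1.4]
    -80 A [(0.0, 0.23), (0.0, 0.52), (0.0, 0.41), (0.0, 0.16), (0.0, 0.09)] [0.22, 0.98, -0.45, 2.16, 1.73, 1.93, -1.46]
    -80 B [(0.0, 0.23), (0.0, 0.36), (0.0, 0.05), (0.0, 0.02)] [0.29, 1.01, -0.53, 2.15, 1.77, 2.0, -1.44]
    -70 A [(0.0, 0.23), (0.0, 0.46), (0.0, 0.29), (0.0, 0.07), (0.0, 0.06)] [0.28, 0.99, -0.47, 2.28, 1.92, 1.96, -1.51]
    -70 B [(0.0, 0.23), (0.0, 0.31), (0.0, 0.07), (0.0, 0.02)] [0.32, 1.01, -0.51, 2.28, 1.94, 2.0, -1.49]
```

Emit:
move_arm(plan=[[0.7,-1.6,-1.2,1.4,0,-9.7,1],[1.3,-3.1,-2.4,2.7,0,-19.4,1],[1.8,-4.4,-3.5,3.9,0.2,-28.9,1],[2.2,-5.6,-4.5,5.1,0.3,-38.4,1],[2.6,-6.6,-5.4,6.2,0.5,-47.7,1],[3,-7.5,-6.1,7.2,0.7,-56.9,1],[3.4,-8.3,-6.7,8.2,0.9,-66,1],[3.8,-9,-7.1,9.2,1.1,-75,1],[4.3,-9.7,-7.3,10.1,1.3,-83.9,1],[4.8,-10.3,-7.4,11,1.5,-92.8,1]])

```text
time_s: 3.8
eef_pos: [508.3, 33.0, 352.0]
orientation: [2.974, -0.173, 1.46]
force: [-0.1, 0.5, 0.5]
grip_width: 85.7
grip_force: 0.0
```

```bash
python3 - <<'E'
from sim import *
q0=sense()["qpos"];print(FK(q0)[0])
T=tool(-5,0)@Z
rel([590,100,280],T)
print(run(q0,[([590,100,280],T),([602,168,200],T),([602,168,122],T)]))
E
```

```text
[508.11104758  33.26817811 352.02132222]
t 3.8 pos [508.3  33.  352. ] rpy [ 2.974 -0.173  1.46 ] q [ 1.34  0.17 -1.46  1.89  0.04  1.03 -0.24] F [-0.1  0.5  0.5] w 85.7 0.0
row [6.22 5.87 9.51] [ 15.3  -0.1 -91.7] rows>= 10.8
[(np.float64(0.0), np.float64(0.21), array([ 0.66,  0.71, -1.33,  1.63,  0.71,  1.37,  0.71])), (np.float64(0.0), np.float64(0.32), array([ 0.47,  0.81, -1.22,  1.64,  0.79,  1.27,  0.58])), (np.float64(0.0), np.float64(0.39), array([ 0.43,  0.89, -1.15,  1.7 ,  0.88,  1.16,  0.52]))]
```

Emit:
move_arm(plan=[[6,6,9,15,0,-92,1],[6,6,9,15,0,-92,1],[6,6,9,15,0,-92,1],[6,6,9,15,0,-92,1],[6,6,9,15,0,-92,1],[6,6,9,15,0,-92,1],[6,6,9,15,0,-92,1],[6,6,9,15,0,-92,1],[6,6,9,15,0,-92,1],[6,6,9,15,0,-92,1]])

```text
time_s: 4.8
eef_pos: [590.2, 96.4, 284.4]
orientation: [3.1, -0.003, 2.835]
force: [0.2, -0.2, -0.4]
grip_width: 85.5
grip_force: 0.0
```

```bash
python3 - <<'E'
from h import *
rel([602,168,190],tool(-5,0)@rpy(0,0,np.pi))
E
```

```text
t 4.8 pos [590.2  96.4 284.4] rpy [ 3.100e+00 -3.000e-03  2.835e+00] q [ 0.69  0.69 -1.33  1.64  0.66  1.33  0.54] F [ 0.2 -0.2 -0.4] w 85.5 0.0
row [1.01 6.78 9.74] [  2.4   0.1 -12.6] rows>= 2.4
```

Emit:
move_arm(plan=[[1,6.8,9.7,2.4,0,-12.6,1],[1,6.8,9.7,2.4,0,-12.6,1],[1,6.8,9.7,2.4,0,-12.6,1],[1,6.8,9.7,2.4,0,-12.6,1],[1,6.8,9.7,2.4,0,-12.6,1]])

```text
time_s: 5.3
eef_pos: [602.7, 168.4, 191.1]
orientation: [3.141, 0.002, 3.049]
force: [0.5, -0.5, 0.7]
grip_width: 85.5
grip_force: 0.0
```

```bash
cat >> h.py <<'E'
def wrist():
    s=sense(); d=get_image("wrist"); T=np.eye(4);T[:3,:3]=rpy(*s["orientation"]);T[:3,3]=s["eef_pos"]
    C=T@np.array(d["mount"]); d["R"]=C[:3,:3].T; d["t"]=-C[:3,:3].T@C[:3,3]; return d
E
python3 - <<'E'
from h import *
d=wrist();save("w1.png",d["image"]);W=world(d);hsv=cv2.cvtColor(d["image"],cv2.COLOR_RGB2HSV);H,S,V=[hsv[...,i].astype(int) for i in range(3)]
m=(abs(H-110)<12)&(S>130)&(V>50)&(d["z_map"]>0)&(W[...,2]>112)&(W[...,2]<140)
p=W[m];print(m.sum(),p.mean(0).round(1),cv2.minAreaRect(p[:,:2].astype(np.float32)),np.percentile(p[:,2],[5,50,95]))
c=(d["z_map"]>0)&(S<60)&(abs(W[...,2]-108)<8);print("cover z",np.median(W[...,2][c]))
rel([602,168,121],tool(-5,0)@rpy(0,0,np.pi))
E
```

```text
5622 [583.6 167.8 128.9] ((588.44384765625, 167.2822723388672), (26.98525047302246, 103.25267028808594), 85.27253723144531) [121.44383899 130.66798905 132.18988504]
cover z 107.34761395630139
t 5.35 pos [603.4 167.8 191.9] rpy [3.141 0.004 3.048] q [ 0.47  0.83 -1.23  1.65  0.82  1.26  0.56] F [-1.  -0.3  0. ] w 85.4 0.0
row [ 0.17 -0.    7.09] [ 0.1  0.2 -0.4] rows>= 1.4
```

View pics/w1.png

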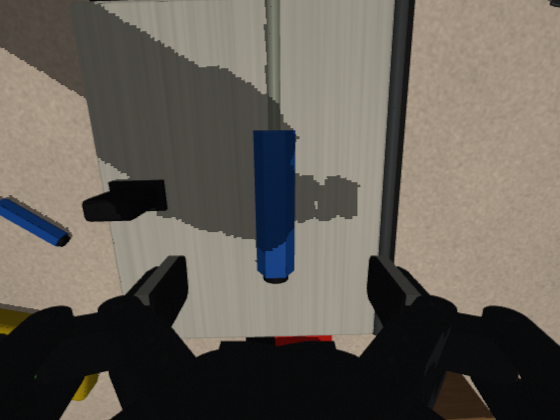

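The wrist view shows the handle centred between the fingers (275,205) and aligned with them. I descend and grip.

Emit:
move_arm(plan=[[0.1,0,5,0,0,0,1],[0.1,0,7,0,0,0,1],[0.1,0,7,0,0,0,1],[0.1,0,7,0,0,0,-1],[0.1,0,7,0,0,0,-1],[0.1,0,7,0,0,0,-1],[0.1,0,7,0,0,0,-1],[0.1,0,7,0,0,0,-1],[0.1,0,7,0,0,0,-1],[0.1,0,7,0,0,0,-1]], force=70)

```text
time_s: 6.35
eef_pos: [602.7, 169.0, 122.6]
orientation: [3.14, 0.005, 3.05]
force: [-0.8, -1.4, 5.9]
grip_width: 24.6
grip_force: 68.3
```

Emit:
move_arm(plan=[[0,0,-1,0,0,0,-1],[0,0,-4,0,0,0,-1],[0,0,-9,0,0,0,-1],[0,0,-14,0,0,0,-1],[0,0,-19,0,0,0,-1],[0,0,-19,0,0,0,-1]])

```text
time_s: 6.95
eef_pos: [603.4, 171.7, 319.5]
orientation: [3.135, 0.013, 3.05]
force: [-0.1, 0.3, -0.5]
grip_width: 24.7
grip_force: 68.7
```

```bash
cat > sim7.py <<'E'
from sim import *
q0=sense()["qpos"]; T=tool(-5,0)@Z
rel([600,165,310],T)
# placement: TCP such that pad grasp on axis; grasp point is 8 mm behind TCP
for az in (-95,-85,-75):
    G=lambda t:tool(az,t)@Z
    r=run(q0,[([560,0,330],G(30)),([520,-150,340],G(60)),([486,-289,340],G(90)),([486,-289,190],G(90))]); print(az,[(float(a),float(b)) for a,b,c in r],r[-1][2])
az=-85
for p,t in (([560,0,330],30),([520,-150,340],60),([486,-280,340],90)): rel(p,tool(az,t)@Z)
E
python3 sim7.py
```

```text
t 6.95 pos [603.4 171.7 319.5] rpy [3.135 0.013 3.05 ] q [ 0.51  0.71 -1.33  1.52  0.7   1.44  0.63] F [-0.1  0.3 -0.5] w 24.7 68.7
row [ 0.29 -0.7   0.95] [ 0.4  0.8 -0.2] rows>= 0.2
-95 [(0.0, 0.43), (0.0, 0.26), (0.0, 0.08), (0.0, 0.09)] [ 0.17  0.99 -0.41  1.96  1.5   1.93 -1.37]
-85 [(0.0, 0.5), (0.0, 0.37), (0.0, 0.14), (0.0, 0.1)] [ 0.2   0.97 -0.44  2.09  1.65  1.92 -1.43]
-75 [(0.0, 0.54), (0.0, 0.36), (0.0, 0.13), (0.0, 0.08)] [ 0.25  0.97 -0.46  2.22  1.82  1.94 -1.48]
t 6.95 pos [603.4 171.7 319.5] rpy [3.135 0.013 3.05 ] q [ 0.51  0.71 -1.33  1.52  0.7   1.44  0.63] F [-0.1  0.3 -0.5] w 24.7 68.7
row [  2.74 -17.49  -1.2 ] [ 21.7 -24.6  77.6] rows>= 9.8
t 6.95 pos [603.4 171.7 319.5] rpy [3.135 0.013 3.05 ] q [ 0.51  0.71 -1.33  1.52  0.7   1.44  0.63] F [-0.1  0.3 -0.5] w 24.7 68.7
row [  5.34 -32.78  -2.34] [ 42.2 -49.3  71.4] rows>= 11.2
t 6.95 pos [603.4 171.7 319.5] rpy [3.135 0.013 3.05 ] q [ 0.51  0.71 -1.33  1.52  0.7   1.44  0.63] F [-0.1  0.3 -0.5] w 24.7 68.7
row [  7.53 -46.04  -2.46] [ 62.3 -73.5  61. ] rows>= 13.3
```

Emit:
move_arm(plan=[[2.7,-17.5,-1.2,22,-25,78,-1],[2.7,-17.5,-1.2,22,-25,78,-1],[2.7,-17.5,-1.2,22,-25,78,-1],[2.7,-17.5,-1.2,22,-25,78,-1],[2.7,-17.5,-1.2,22,-25,78,-1],[2.7,-17.5,-1.2,22,-25,78,-1],[2.7,-17.5,-1.2,22,-25,78,-1],[2.7,-17.5,-1.2,22,-25,78,-1],[2.7,-17.5,-1.2,22,-25,78,-1],[2.7,-17.5,-1.2,22,-25,78,-1]])

```text
time_s: 7.95
eef_pos: [557.9, -2.4, 323.0]
orientation: [-3.134, 0.537, 1.649]
force: [-0.1, -0.5, -1.4]
grip_width: 24.7
grip_force: 69.0
```

```bash
python3 - <<'E'
from sim import *
q0=sense()["qpos"]; G=lambda t:tool(-85,t)@Z
r=run(q0,[([520,-150,340],G(60)),([486,-280,340],G(90)),([486,-289,190],G(90))]); print([(float(a),float(b)) for a,b,c in r],r[-1][2])
rel([520,-150,340],G(60));rel([486,-280,340],G(90))
E
```

```text
[(0.0, 0.36), (0.0, 0.12), (0.0, 0.09)] [ 0.21  0.97 -0.45  2.09  1.65  1.93 -1.43]
t 7.95 pos [557.9  -2.4 323. ] rpy [-3.134  0.537  1.649] q [ 0.37  0.46 -0.96  1.7   0.83  1.53 -0.71] F [-0.1 -0.5 -1.4] w 24.7 69.0
row [-13.26  -4.88   5.96] [ -0.8 -29.2  -0.3] rows>= 3.4
t 7.95 pos [557.9  -2.4 323. ] rpy [-3.134  0.537  1.649] q [ 0.37  0.46 -0.96  1.7   0.83  1.53 -0.71] F [-0.1 -0.5 -1.4] w 24.7 69.0
row [-24.16  -9.24  12.49] [ -0.9 -59.2  -0. ] rows>= 6.9
```

Emit:
move_arm(plan=[[-13,-5,6,-0.5,-29,0,-1],[-13,-5,6,-0.5,-29,0,-1],[-13,-5,6,-0.5,-29,0,-1],[-24,-9,12.5,-0.9,-59,0,-1],[-24,-9,12.5,-0.9,-59,0,-1],[-24,-9,12.5,-0.9,-59,0,-1],[-24,-9,12.5,-0.9,-59,0,-1],[-24,-9,12.5,-0.9,-59,0,-1],[-24,-9,12.5,-0.9,-59,0,-1],[-24,-9,12.5,-0.9,-59,0,-1]])

```text
time_s: 8.95
eef_pos: [490.8, -278.6, 339.7]
orientation: [2.858, 1.562, 1.379]
force: [-0.1, 0.4, -0.4]
grip_width: 24.5
grip_force: 69.1
```

```bash
python3 - <<'E'
from h import *
rel([486,-280,340],tool(-85,90)@rpy(0,0,np.pi))
for n in("scene","top"):
    d=get_image(n);pickle.dump(d,open(n+"2.pkl","wb"));W=world(d);hsv=cv2.cvtColor(d["image"],cv2.COLOR_RGB2HSV);H,S,V=[hsv[...,i].astype(int) for i in range(3)]
    m=(abs(H-110)<12)&(S>130)&(V>40)&(d["z_map"]>0)&(W[...,2]>180)&(W[...,2]<450)&(abs(W[...,0]-486)<120)&(abs(W[...,1]+289)<150)
    p=W[m]
    if len(p): print(n,len(p),p.min(0).round(0),p.max(0).round(0),cv2.fitLine(p.astype(np.float32),cv2.DIST_L2,0,.01,.01).ravel().round(3))
    g=(S<80)&(d["z_map"]>0)&(W[...,2]>150)&(W[...,2]<300)&(abs(W[...,0]-486)<60)&(abs(W[...,1]+285)<60)
    p=W[g]; print(" blade",len(p),p.mean(0) if len(p) else 0)
    cup=(d["z_map"]>0)&(abs(W[...,0]-488)<45)&(abs(W[...,1]+290)<50)&(W[...,2]>110)&(W[...,2]<120);print(" cup",W[cup].mean(0).round(1),len(W[cup]))
a=D=pickle.load(open("scene2.pkl","rb"))["image"][60:210,130:330]; b=d["image"][140:290,300:500]
save("c3.png",cv2.convertScaleAbs(cv2.resize(np.hstack([a,b]),None,fx=2,fy=2,interpolation=cv2.INTER_CUBIC),alpha=1.5))
E
```

```text
t 8.95 pos [ 490.8 -278.6  339.7] rpy [2.858 1.562 1.379] q [ 0.25  0.64 -0.54  2.14  1.6   1.89 -1.15] F [-0.1  0.4 -0.4] w 24.5 69.1
row [-0.03 -0.49  0.1 ] [ 0.3 -0.5 -0.1] rows>= 0.1
scene 120 [ 477. -285.  274.] [ 502. -263.  379.] [ 3.40000e-02 -5.50000e-02  9.98000e-01  4.91010e+02 -2.70254e+02
  3.50562e+02]
 blade 28 [ 486.83341712 -275.1810865   210.81775859]
 cup [ 484.2 -286.4  114. ] 119
top 139 [ 479. -290.  279.] [ 510. -269.  382.] [-3.50000e-02 -8.40000e-02  9.96000e-01  4.89572e+02 -2.73075e+02
  3.46770e+02]
 blade 3 [ 498.05177048 -277.43987184  275.29363217]
 cup [ 486.5 -296.5  114.6] 54
```

View pics/c3.png

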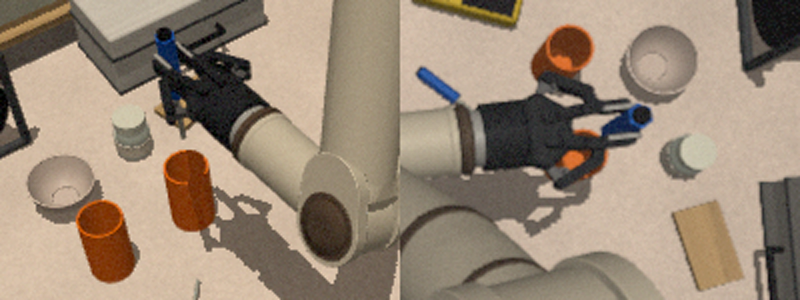

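The crops show the handle upright in the gripper above the cup meant, with the tip below it.

```bash
python3 - <<'E'
from h import *
for z in (260,168): rel([486,-286.5,z],tool(-85,90)@rpy(0,0,np.pi))
E
```

```text
t 9.05 pos [ 490.6 -279.   340.5] rpy [2.648 1.563 1.169] q [ 0.25  0.64 -0.54  2.14  1.6   1.89 -1.15] F [-1.5  1.  -0.4] w 24.6 69.1
row [ 8.04 -0.56  0.77] [ 0.3 -0.4 -0.2] rows>= 1.6
t 9.05 pos [ 490.6 -279.   340.5] rpy [2.648 1.563 1.169] q [ 0.25  0.64 -0.54  2.14  1.6   1.89 -1.15] F [-1.5  1.  -0.4] w 24.6 69.1
row [17.24 -0.59  0.83] [ 0.3 -0.4 -0.2] rows>= 3.5
```

Emit:
move_arm(plan=[[4,-0.6,0.8,0,0,0,-1],[5,-0.6,0.8,0,0,0,-1],[7,-0.6,0.8,0,0,0,-1],[9,-0.6,0.8,0,0,0,-1],[11,-0.6,0.8,0,0,0,-1],[13,-0.6,0.8,0,0,0,-1],[15,-0.6,0.8,0,0,0,-1],[17,-0.6,0.8,0,0,0,-1],[17,-0.6,0.8,0,0,0,-1],[17,-0.6,0.8,0,0,0,-1]])

```text
time_s: 10.05
eef_pos: [484.8, -286.8, 169.5]
orientation: [-3.076, 1.565, 1.727]
force: [-0.3, 0.3, -0.3]
grip_width: 24.5
grip_force: 69.1
```

```bash
python3 - <<'E'
from h import *
rel([486,-286.5,168],tool(-85,90)@rpy(0,0,np.pi))
E
```

```text
t 10.05 pos [ 484.8 -286.8  169.5] rpy [-3.076  1.565  1.727] q [ 0.2   1.01 -0.44  2.08  1.65  1.93 -1.46] F [-0.3  0.3 -0.3] w 24.5 69.1
row [ 0.15  0.12 -0.02] [ 0.2 -0.3  0. ] rows>= 0.0
```

Emit:
move_arm(plan=[[0,0,0,0,0,0,0],[0,0,0,0,0,0,0.5],[0,0,0,0,0,0,1],[0,0,0,0,0,0,1],[0,0,0,0,0,0,1],[0,0,0,0,0,0,1],[0,0,-1,0,0,0,1],[0,0,-4,0,0,0,1],[0,0,-8,0,0,0,1],[0,0,-12,0,0,0,1]])

```text
time_s: 11.05
eef_pos: [472.6, -166.3, 169.0]
orientation: [-2.867, 1.565, 1.936]
force: [1.2, 0.7, -0.3]
grip_width: 85.4
grip_force: 0.0
```

```bash
cat > sim8.py <<'E'
from sim import *
for n in("scene","top"):
    d=get_image(n);pickle.dump(d,open(n+"3.pkl","wb"));W=world(d);hsv=cv2.cvtColor(d["image"],cv2.COLOR_RGB2HSV);H,S,V=[hsv[...,i].astype(int) for i in range(3)]
    m=(abs(H-110)<12)&(S>130)&(V>40)&(d["z_map"]>0)&(abs(W[...,0]-486)<100)&(abs(W[...,1]+289)<100)&(W[...,2]>60)
    p=W[m]
    if len(p): print(n,len(p),p.min(0).round(0),p.max(0).round(0),cv2.fitLine(p.astype(np.float32),cv2.DIST_L2,0,.01,.01).ravel().round(3))
    cup=(d["z_map"]>0)&(H<14)&(S>150)&(abs(W[...,0]-488)<60)&(abs(W[...,1]+290)<60)&(W[...,2]>110)&(W[...,2]<122);print(" cup",W[cup].mean(0).round(1),len(W[cup]))
a=pickle.load(open("scene3.pkl","rb"))["image"][60:210,130:330]; b=d["image"][140:290,300:500]
save("c4.png",cv2.convertScaleAbs(cv2.resize(np.hstack([a,b]),None,fx=2,fy=2,interpolation=cv2.INTER_CUBIC),alpha=1.5))
E
python3 sim8.py
```

```text
scene 175 [ 485. -302.   96.] [ 527. -274.  191.] [ 2.44000e-01 -8.00000e-02  9.66000e-01  5.08696e+02 -2.85130e+02
  1.50077e+02]
 cup [ 481.4 -281.3  113.7] 82
top 149 [ 487. -307.   92.] [ 526. -281.  195.] [ 2.21000e-01 -8.80000e-02  9.71000e-01  5.04249e+02 -2.89838e+02
  1.49251e+02]
 cup [ 483.  -282.4  114.2] 82
```

View pics/c4.png

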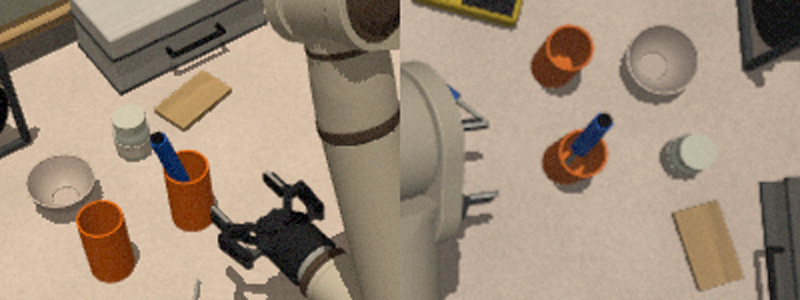

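Step 1 is done: the screwdriver leans in the upright cup. Its line fits at about 14° and the cup rim is level. Next is the tab.

```bash
python3 - <<'E'
from sim import *
q0=sense()["qpos"]; G=lambda t:tool(-94,t)@Z
r=run(q0,[([480,-160,320],G(70)),([540,40,300],G(0)),([573,20,270],G(0)),([573,70,132],G(0))]); print([(float(a),float(b)) for a,b,c in r],r[-1][2])
# lift path
q=r[-1][2]; h=np.array([586,251,104]); mx=np.array([np.cos(1.501),np.sin(1.501),0])
for th in (.3,.6,.85):
    p=h+mx*(-182*np.cos(th)+28*np.sin(th))+np.array([0,0,182*np.sin(th)+28*np.cos(th)])
    k=run(q,[(p,G(np.degrees(th)))]);q=k[-1][2];print(th,p.round(0),k)
rel([480,-160,320],G(70));rel([573,20,290],G(0))
E
```

```text
[(0.0, 0.17), (0.0, 0.44), (0.0, 0.5), (0.0, 0.6)] [ 0.51  0.66 -0.91  1.82  0.62  0.98 -0.74]
0.3 [574.  86. 185.] [(np.float64(0.0), np.float64(0.71), array([ 0.24,  0.62, -0.82,  1.71,  0.72,  1.28, -0.92]))]
0.6 [577. 117. 230.] [(np.float64(0.0), np.float64(0.42), array([-0.04,  0.69, -0.73,  1.56,  0.83,  1.6 , -1.03]))]
0.85 [579. 152. 259.] [(np.float64(0.0), np.float64(0.16), array([-0.24,  0.79, -0.65,  1.41,  0.91,  1.86, -1.08]))]
t 11.15 pos [ 474.8 -160.9  168.1] rpy [-3.112  1.56   1.7  ] q [-0.04  1.03 -0.48  2.04  1.41  1.98 -1.52] F [ 0.5 -0.4 -0.2] w 85.4 0.0
row [-15.19   0.52  -0.2 ] [ 9.6 19.3  1.8] rows>= 3.0
t 11.15 pos [ 474.8 -160.9  168.1] rpy [-3.112  1.56   1.7  ] q [-0.04  1.03 -0.48  2.04  1.41  1.98 -1.52] F [ 0.5 -0.4 -0.2] w 85.4 0.0
row [-12.01  11.56 -17.15] [ 7.6 89.1  7.7] rows>= 10.5
```

Emit:
move_arm(plan=[[-5,0.5,0,0,5,0,1],[-10,0.5,0,3,10,0,1],[-15,0.5,0,5,18,1,1],[-15,5,-5,7.6,27,3,1],[-12,11.6,-17,7.6,89,7.7,1],[-12,11.6,-17,7.6,89,7.7,1],[-12,11.6,-17,7.6,89,7.7,1],[-12,11.6,-17,7.6,89,7.7,1],[-12,11.6,-17,7.6,89,7.7,1],[-12,11.6,-17,7.6,89,7.7,1]])

```text
time_s: 12.15
eef_pos: [573.8, 13.4, 290.6]
orientation: [3.134, 0.203, 1.497]
force: [-0.5, -0.7, -0.8]
grip_width: 85.0
grip_force: 0.0
```

```bash
python3 - <<'E'
from h import *
rel([573,20,290],tool(-94,0)@rpy(0,0,np.pi))
E
```

```text
t 12.15 pos [573.8  13.4 290.6] rpy [3.134 0.203 1.497] q [ 0.57  0.5  -1.04  1.67  0.62  1.36 -0.68] F [-0.5 -0.7 -0.8] w 85.0 0.0
row [ 0.65 -0.12 -0.07] [ 0.4 11.6 -0.2] rows>= 1.4
```

Emit:
move_arm(plan=[[2,0,0,0,11.6,0,1],[2,0,0,0.4,11.6,0,1],[2,0,0,0.4,11.6,0,1],[2,0,0,0.4,11.6,0,1]])

```text
time_s: 12.55
eef_pos: [574.5, 30.6, 285.4]
orientation: [-3.139, 0.007, 1.495]
force: [0.6, 0.7, -0.3]
grip_width: 85.6
grip_force: 0.0
```

```bash
python3 - <<'E'
from h import *
d=wrist();pickle.dump(d,open("w2.pkl","wb"));save("w2.png",cv2.convertScaleAbs(d["image"],alpha=1.4));W=world(d);ok=d["z_map"]>0
hsv=cv2.cvtColor(d["image"],cv2.COLOR_RGB2HSV);H,S,V=[hsv[...,i].astype(int) for i in range(3)]
t=ok&(W[...,2]>148)&(W[...,2]<158)&(abs(W[...,0]-573)<30)&(abs(W[...,1]-70)<40);print("tab",t.sum(),W[t].mean(0).round(1),W[t].min(0).round(1),W[t].max(0).round(1),cv2.minAreaRect(W[t][:,:2].astype(np.float32)))
g=ok&(abs(H-65)<22)&(S>90)&(abs(W[...,0]-715)<40)&(W[...,2]>100); P=W[g]; print("green",len(P),P.mean(0).round(1) if len(P) else 0)
h=np.array([573,70,104]); 
rel([573,70,132],tool(-94,0)@rpy(0,0,np.pi))
mx=np.array([np.cos(1.501),np.sin(1.501),0]);my=np.array([-mx[1],mx[0],0])
tab=np.r_[W[t].mean(0)[:2],104]; hg=tab+182*mx
for nm,m in(("green",g),("red",ok&((H<5)|(H>174))&(S>150)&(abs(W[...,0]-715)<40)&(W[...,1]>100))):
    q=W[m]-hg; u=-(q@mx);z=q[:,2];print(nm,"u",np.percentile(u,[2,50,98]).round(0),"z",np.percentile(z,[2,50,98]).round(0),"my",np.median(q@my).round(1),"r",np.percentile(np.hypot(u,z),[2,50,98]).round(0),"ang",np.percentile(np.arctan2(z,u),[2,25,50,75,98]).round(3))
print("hinge",hg.round(1))
E
```

```text
tab 524 [573.9  69.8 151.7] [566.7  54.5 148.2] [581.2  84.5 154.3] ((573.740478515625, 69.60771942138672), (29.643117904663086, 13.31106948852539), 85.6778564453125)
green 805 [714.9 152.2 154.5]
t 12.6 pos [574.6  31.6 285.6] rpy [-3.14   0.007  1.497] q [ 0.71  0.52 -1.11  1.68  0.49  1.26 -0.59] F [-0.7 -0.1 -0.6] w 85.3 0.0
row [ 3.92 -0.41 15.33] [-0.1  0.4 -0.2] rows>= 3.2
green u [ 71.  91. 105.] z [34. 51. 64.] my -134.3 r [ 84. 104. 117.] ang [0.377 0.465 0.519 0.569 0.602]
red u [46. 66. 87.] z [0. 2. 4.] my -129.8 r [46. 66. 87.] ang [0.001 0.019 0.027 0.037 0.06 ]
hinge [586.6 251.4 104. ]
```

View pics/w2.png

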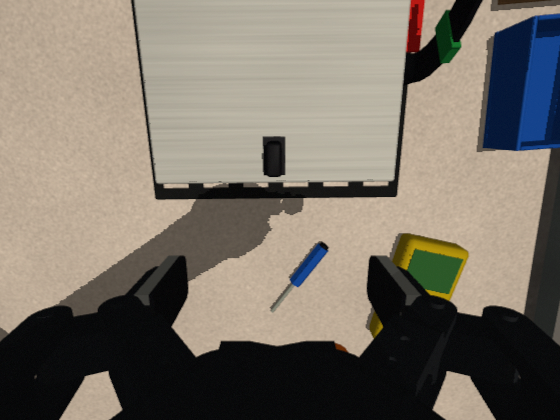

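The wrist view shows the tab at (274,156) and the green mark on the arc at (447,37). The mark's radii of 84–117 mm match its given 34 mm size, and its middle is at about 0.51 rad. I grip the tab.

Emit:
move_arm(plan=[[3.8,-0.3,4,0,0.4,0,1],[3.8,-0.3,9,0,0.4,0,1],[3.8,-0.3,13,0,0.4,0,1],[3.8,-0.3,15.3,0,0.4,0,1],[3.8,-0.3,15.3,0,0.4,0,1],[3.8,-0.3,15.3,0,0.4,0,-1],[3.8,-0.3,15.3,0,0.4,0,-1],[3.8,-0.3,15.3,0,0.4,0,-1],[3.8,-0.3,15.3,0,0.4,0,-1],[3.8,-0.3,15.3,0,0.4,0,-1]], force=80)

```text
time_s: 13.6
eef_pos: [573.8, 68.1, 133.2]
orientation: [-3.139, -0.0, 1.496]
force: [2.0, -5.6, 8.4]
grip_width: 12.5
grip_force: 72.4
```

```bash
cat > lift.py <<'E'
from sim import *
d=pickle.load(open("w2.pkl","rb"));W=world(d)
hsv=cv2.cvtColor(d["image"],cv2.COLOR_RGB2HSV);H,S,V=[hsv[...,i].astype(int) for i in range(3)]
g=(d["z_map"]>0)&(abs(H-65)<22)&(S>90)&(abs(W[...,0]-715)<40)&(W[...,2]>100)
mx=np.array([np.cos(1.497),np.sin(1.497),0]);my=np.array([-mx[1],mx[0],0]);hg=np.array([573.8,69.7,104])+182*mx
f,cx,cy=K(d);c=-d["R"].T@d["t"];v,u=np.nonzero(g);r=np.c_[(u-cx)/f,(v-cy)/f,np.ones(len(u))]@d["R"]
P=c+r*((-136-(c-hg)@my)/(r@my))[:,None]-hg; uu=-(P@mx);z=P[:,2]
b=cv2.minAreaRect(np.c_[uu,z].astype(np.float32));print("rect",b,"centre ang",np.arctan2(b[0][1],b[0][0]),"r",np.hypot(*b[0]),"mean ang",np.arctan2(z.mean(),uu.mean()))
s=sense();p0=s["eef_pos"];R0=rpy(*s["orientation"]);print(s["time_s"],p0.round(1),s["orientation"].round(3),s["grip_width"],s["grip_force"],s["force"].round(1))
Q=p0-hg; x0,y0,z0=Q@mx,Q@my,Q[2]; print("tcp in hinge frame",x0,y0,z0)
for th in np.arange(.05,.65,.05):
    Ry=Ro.from_rotvec(my*th).as_matrix(); p=hg+Ry@Q; R=Ry@R0
    print(round(th,2),np.r_[R0.T@(p-p0)/10,Ro.from_matrix(R0.T@R).as_rotvec(degrees=True)].round(2).tolist())
E
python3 lift.py
```

```text
rect ((87.97694396972656, 37.03532791137695), (40.29888916015625, 74.46189880371094), 5.517063617706299) centre ang 0.3984491058079683 r 95.45448226120983 mean ang 0.49476419006563066
13.6 [573.8  68.1 133.2] [-3.139 -0.     1.496] 12.545440608008288 72.44807839393616 [ 2.  -5.6  8.4]
tcp in hinge frame -183.5766597131219 -0.11850700458158298 29.158729013177776
0.05 [0.17, -0.0, -0.91, -0.0, -2.86, 0.01]
0.1 [0.38, -0.0, -1.82, -0.01, -5.73, 0.01]
0.15 [0.64, -0.01, -2.71, -0.01, -8.59, 0.02]
0.2 [0.95, -0.01, -3.59, -0.02, -11.46, 0.03]
0.25 [1.29, -0.01, -4.45, -0.02, -14.32, 0.03]
0.3 [1.68, -0.02, -5.29, -0.03, -17.19, 0.04]
0.35 [2.11, -0.02, -6.12, -0.03, -20.05, 0.05]
0.4 [2.59, -0.02, -6.92, -0.03, -22.92, 0.06]
0.45 [3.1, -0.02, -7.69, -0.04, -25.78, 0.06]
0.5 [3.65, -0.03, -8.44, -0.04, -28.65, 0.07]
0.55 [4.23, -0.03, -9.16, -0.05, -31.51, 0.08]
0.6 [4.85, -0.03, -9.86, -0.05, -34.38, 0.08]
```

Emit:
move_arm(plan=[[0.17,0,-0.9,0,-2.9,0,-1],[0.38,0,-1.8,0,-5.7,0,-1],[0.64,0,-2.7,0,-8.6,0,-1],[0.95,0,-3.6,0,-11.5,0,-1],[1.3,0,-4.45,0,-14.3,0,-1],[1.7,0,-5.3,0,-17.2,0,-1],[2.1,0,-6.1,0,-20,0,-1],[2.6,0,-6.9,0,-23,0,-1],[3.1,0,-7.7,0,-25.8,0,-1],[3.65,0,-8.4,0,-28.6,0,-1]])

```text
time_s: 14.6
eef_pos: [576.2, 103.7, 217.1]
orientation: [-3.138, 0.502, 1.497]
force: [-7.0, -5.1, -0.9]
grip_width: 12.8
grip_force: 77.9
```

```bash
cat > chk.py <<'E'
from h import *
import sys
k=sys.argv[1]; s=sense();print(s["time_s"],s["eef_pos"].round(1),s["orientation"].round(3),s["grip_width"].round(1),s["grip_force"].round(1),s["force"].round(1))
mx=np.array([np.cos(1.497),np.sin(1.497),0]);my=np.array([-mx[1],mx[0],0]);hg=np.array([573.8,69.7,104])+182*mx
Q=s["eef_pos"]-hg;print("theta by tcp",np.arctan2(Q[2],-(Q@mx))-np.arctan2(29.16,183.58))
ims=[]
for n in("scene","top","wrist"):
    d=wrist() if n=="wrist" else get_image(n)
    W=world(d);ok=d["z_map"]>0;hsv=cv2.cvtColor(d["image"],cv2.COLOR_RGB2HSV);H,S,V=[hsv[...,i].astype(int) for i in range(3)]
    q=W-hg;u=-(q@mx);z=q[...,2];y=q@my
    reg=ok&(abs(y+135)<16)&(u>20)&(u<125)&(z>-10)&(z<110)
    for nm,m in(("green",(abs(H-65)<22)&(S>90)),("red",((H<6)|(H>174))&(S>140))):
        m=m&reg; 
        if m.sum()>3: print(n,nm,m.sum(),"mean ang",np.arctan2(z[m].mean(),u[m].mean()).round(3),"r",np.percentile(np.hypot(u,z)[m],[3,97]).round(0),"ang",np.percentile(np.arctan2(z,u)[m],[5,50,95]).round(3))
    pl=ok&(abs(y)<110)&(u>40)&(u<170)&(S<60)&(V>60)
    if pl.sum()>50: print(n,"plate ang",np.median(np.arctan2(z,u)[pl]-np.arcsin(np.clip(4/np.hypot(u,z)[pl],-1,1))).round(3))
    v_,u_=((245,190) if n=="scene" else (90,180)); ims.append(cv2.resize(d["image"] if n=="wrist" else d["image"][v_:v_+90,u_:u_+100],(390,300) ,interpolation=cv2.INTER_CUBIC))
save(f"chk{k}.png",cv2.convertScaleAbs(np.hstack(ims[:2]),alpha=1.5))
E
python3 chk.py 1
```

```text
Traceback (most recent call last):
  File "chk.py", line 3, in <module>
    k=sys.argv[1]; s=sense();print(s["time_s"],s["eef_pos"].round(1),s["orientation"].round(3),s["grip_width"].round(1),s["grip_force"].round(1),s["force"].round(1))
                                                                                               ^^^^^^^^^^^^^^^^^^^^^
AttributeError: 'float' object has no attribute 'round'
```

```bash
sed -i 's/s\["grip_width"\].round(1),s\["grip_force"\].round(1)/s["grip_width"],s["grip_force"]/' chk.py; python3 chk.py 1
```

```text
14.6 [576.2 103.7 217.1] [-3.138  0.502  1.497] 12.77910744292733 77.9032051563263 [-7.  -5.1 -0.9]
theta by tcp 0.49522943676235665
scene green 38 mean ang 0.548 r [ 83. 114.] ang [-0.03   0.575  0.911]
scene red 95 mean ang 0.615 r [ 38. 102.] ang [0.475 0.561 1.086]
scene plate ang 0.506
top green 36 mean ang 0.553 r [ 94. 118.] ang [0.444 0.563 0.632]
top red 44 mean ang 0.541 r [41. 84.] ang [0.509 0.542 0.592]
top plate ang 1.372
wrist green 1587 mean ang 0.495 r [ 87. 115.] ang [0.418 0.496 0.565]
wrist red 960 mean ang 0.525 r [62. 86.] ang [0.508 0.525 0.541]
wrist plate ang 0.487
```

View pics/chk1.png

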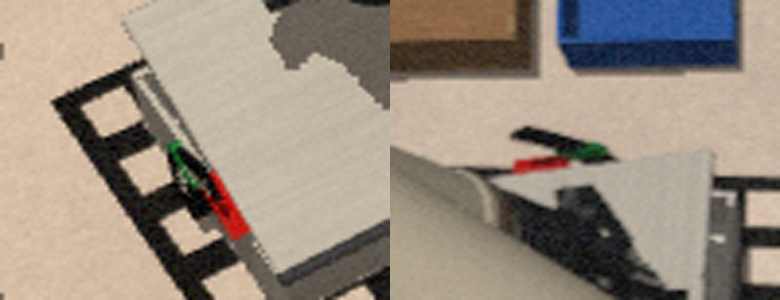

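In these crops the red pointer meets the green mark. The wrist view puts the mark's middle at 0.495 rad, and the cover stands at 0.495 rad. I hold and settle.

Emit:
move_arm(plan=[[0,0,0,0,0,0,-1],[0,0,0,0,0,0,-1],[0,0,0,0,0,0,-1],[0,0,0,0,0,0,-1],[0,0,0,0,0,0,-1],[0,0,0,0,0,0,-1],[0,0,0,0,0,0,-1]])

```text
time_s: 15.45
eef_pos: [576.1, 103.2, 216.4]
orientation: [-3.137, 0.501, 1.497]
force: [-6.1, -4.0, 0.6]
grip_width: 12.9
grip_force: 78.6
```

```bash
python3 chk.py 2 | grep -v -e top
```

```text
15.45 [576.1 103.2 216.4] [-3.137  0.501  1.497] 12.87387144753401 78.56235265731812 [-6.1 -4.   0.6]
theta by tcp 0.4908945774100657
scene green 39 mean ang 0.527 r [ 82. 115.] ang [-0.007  0.586  0.774]
scene red 94 mean ang 0.609 r [ 38. 105.] ang [0.479 0.543 1.091]
scene plate ang 0.501
wrist green 1460 mean ang 0.49 r [ 87. 115.] ang [0.417 0.488 0.557]
wrist red 908 mean ang 0.518 r [63. 86.] ang [0.502 0.518 0.536]
wrist plate ang 0.481
```

Steady and on the mark, so I hand it in.

```bash
python3 -c "
from workcell import *
print(finish_job())"
```

```text
the job is handed in; nothing more can be done
None
```

I handed the job in at about 15.5 s with the screwdriver standing tip down in the upright cup and the gripper holding the cover at about 0.49 rad, on the green mark by my measurements; no verdict came back.

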